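# Aim the infrared thermometer at the chilled bowl

### The job

Check that the chilled white ring-shaped bowl is cold enough to fill: draw the pistol-shaped infrared thermometer straight up out of its charging dock, turn it nose-down and hold it up above the bowl with its lens looking steeply down (clearly more than 45 degrees below level) at the middle of the bowl's well, from about 15 cm away. Finish still holding it there, still and steady, with the thermometer touching nothing but the gripper, and leave the bowl and everything else on the bench where it stands.

Things in the scene. Friction and masses are not known exactly. Their poses are not given: they have to be found in the camera images.
- gun_grip (a point): Infrared thermometer, a grey and black pistol (0.22 kg, loose), butt-down in the dock. Point on the centre line of its flat-sided barrel (40 mm wide, 46 high, 118 long), 50 mm ahead of the rear face, 82 behind the lens front: grip here across the 40 mm width. Axes: x forward along the barrel (line of sight), y across to its left, z out of its top. Docked, the barrel points 12 degrees above level.
- gun_lens (a point): Centre of the front face of the thermometer's round black lens barrel (38 mm across, the last 14 mm); same axes as gun_grip, x is the line of sight.
- gun_butt (a point): Centre of the underside of the thermometer's handle (38 x 30 mm, rubber); z runs up the handle to the barrel, whose centre line it meets 127 mm up, 10 mm behind gun_grip. Docked, the handle is upright. A small trigger sticks out in front of the handle below the barrel.
- gun: The thermometer as a whole; origin at gun_butt, z up along the handle, x to the front. Its centre of mass is about 25 mm below gun_grip when docked.
- dock: Charging dock, fixed, at left or right: black foot 125 x 94 x 14 mm with an open sleeve in its middle, 50 x 42 mm outside, 42 x 34 inside (2 mm to spare round the handle), rim 70 mm and floor 14 mm above the bench: the handle sits 56 mm deep and must rise straight to come out. Origin: centre of the foot's underside; x is where the docked thermometer faces, within 0.6 rad of straight ahead.
- bowl_well (a point): Centre of the floor of the well of the white bowl, a thick round ring 198 mm across and 64 mm high, its crest 146 mm across; the well is 86 mm across at its floor, 104 mm near the top, and its floor is 26 mm above the bench. z is up.
- bowl: The same bowl, 1.1 kg, loose. Origin: centre of its underside.
- cup: A single white paper cup, 72 mm across the rim, 62 mm tall, on the strip between dock and bowl; loose, to be left alone. Origin: centre of its underside.
- mill: A black pepper mill, 42 mm across, 94 mm tall, on the strip between dock and bowl, farther from the robot; loose, to be left alone. Origin: centre of its underside.
- cup_stack: A stack of white paper cups, 72 mm across, 117 mm tall, at the right; loose, to be left alone. Origin: centre of its underside.
- tamper: A coffee tamper, steel foot 58 mm across, wooden handle, 82 mm tall, at the left; loose, to be left alone. Origin: centre of its underside.
- charger: A small steel gas cartridge lying on the bench, 60 mm long, 18 mm thick, at the left; loose, to be left alone. Origin: at one end, on its underside.
- siphon: A steel cream whipper standing upright, 80 mm across, 245 mm tall, with a head that sticks out 84 mm; at the back, middle; loose, to be left alone. Origin: centre of its underside.
Mind the look-alikes: they are no part of the job. There is more than one size of the gun; the job needs the middle-sized. Leave any purple look-alike of the dock alone.

How it is judged:
By the outcome, as a careful person would: the job done as asked, in the order asked, and still so for the second after the job is handed in, while the arm keeps its last pose, push and grip.
It also fails if it takes over 32 s, if anything falls off the work surface, if the arm or the gripper's body presses on something with over 40 N, if the wrist force passes 120 N, or if a joint passes its speed limit or range.

### The arm

A 6-joint arm with a two-finger parallel gripper is mounted at the origin on the work surface. World frame = base frame: x ahead of the robot, y to its left, z up, the work surface at z = 0. Lengths are in m, angles in rad, forces in N, time in s.
With the tool pointing down it reaches from about 0.275 to 0.975 m from the base axis. Payload 8.4 kg.
Tool frame: the origin (TCP) lies on the centre line of the jaws, within the pads' length; the fingertips stand 17 mm ahead of it and the grasp point (between the pads) lies 2 mm behind it; x points along the fingers, z is the direction in which the jaws open and shut, and the axes are right-handed (so a half turn about x gives the same grasp; the last joint's range is limited). The gripper opens to 92 mm and grips with 3 to 60 N. Pads are 20 mm wide; open, the fingers measure 128 mm over their backs; the gripper's body (75 mm by 189 mm) begins 69 mm behind the grasp point.
Start: joints at [-1.249, 0.353, 1.633, -0, 1.155, -0.002], TCP at [0.199, -0.593, 0.232] pointing down, gripper open.
Joint ranges: [-2.63, 2.63], [-0.92, 2.1], [0.06, 2.66], [-1.3, 4.44], [0, 2.69], [-3.02, 3.02]. Speed limits (rad/s): [2.22, 2.22, 2.79, 3.14, 3.14, 3.14].

### API

Orientations are given as [roll, pitch, yaw] about the fixed x, y, z axes, in that order (R = Rz(yaw) Ry(pitch) Rx(roll)).
In Python, from station import bot gives the robot as it stands.
- The arm moves only by the tool step_arm, never from a script. Its argument "steps" is a list of rows, each an object with "delta_pos": the shift along the tool's x, y, z in mm, a list of three; "roll": the turn about the tool's x in rad; "claw": the finger opening in mm, from 0 to 91.9. In form: [{"delta_pos": [dx, dy, dz], "roll": roll, "claw": claw}, ...]. A call has 1 to 12 rows; each row shifts and turns the commanded pose from where the row before left it, along the tool's axes as they then stand; what a row does not reach is not made up. A row lasts 1/8 s, in which the tool goes at most 62.5 mm and 10.7 degrees, less where a joint would pass 70% of its speed; a pose out of reach is approached as far as the arm can. A call with a gripper value outside its range is refused whole. The fingers move at their own pace and stop on an object; "newtons" is the grip in N (left out, the last holds). Time passes only in rows, so rows that do not move let the fingers close. It gives the time, the measured TCP pose, the force and the opening at its end, in the units of the state.
- bot.get_obs(): the state, without advancing time (a new reading comes with each control period).
- bot.snapshot(name): name is "scene" or "top" or "wrist"; returns the picture (384x512x3 uint8, red, green, blue); there is no depth.
- bot.camera_info(name): a dict with "fx", "fy", "cx", "cy" (pixels), "R" (3x3) and "t" (3): a world point X has camera coordinates R X + t; the wrist camera has in their place "mount" (4x4, takes a point from camera to tool coordinates, whose origin is the TCP and whose axes are the tool frame's). Camera axes: x right, y down, z forward; pixel columns grow to the right and rows downward; lengths in m; the calibration is good to about 2 mm. A picture is of the moment at which its call begins: read the wrist's pose just before it. camera_info takes no time and is no camera call.
- bot.hand_in(): hands the job in, once; it reports no verdict.
The state is a dict: "clock": time; "q": joint angles; "dq": joint speeds; "effort": joint torques, N m; "tcp_pos": TCP position; "eef_rot": TCP orientation; "ft_force": force on the tool from outside, world axes, zero at the start; "wrist_torque": the same for the moment, N m; "grip_width": finger opening in m.
Only numpy, scipy, OpenCV 4.12 (cv2) and the standard library are available. Lean on these libraries where they do the work, as an engineer would, in place of code of your own. Each camera call takes 0.05 s, during which the arm holds its last target. There are 200 camera calls.

## Working session

There is one attempt and no reset: what is moved stays moved. The work goes in short steps, Python scripts to look and compute and a tool call to move; the robot and the scene stay as the last step left them, time stands still between calls to the robot, and variables do not carry over. Pictures are saved under pics/ and viewed, about 8 in all and at most 12, crops included, and the job is handed in when it is done.

Besides the shell and the picture viewer there is one more tool, called after "Emit:" by a JSON object that holds its "api" and its "payload". step_arm: Moves the arm, as the interface text tells. Its arguments: {"type":"object","properties":{"steps":{"type":"array"},"newtons":{"type":"number"}},"required":["steps"]}

```bash
mkdir -p pics; ls; python3 - <<'E'
from station import bot
import cv2,json
o=bot.get_obs();print({k:o[k] for k in('clock','tcp_pos','eef_rot','grip_width','q')})
for n in('scene','top'):
    cv2.imwrite(f'pics/{n}0.png',bot.snapshot(n)[:,:,::-1]);i=bot.camera_info(n);print(n,i)
print(bot.camera_info('wrist'))
a=cv2.imread('pics/scene0.png');b=cv2.imread('pics/top0.png')
E
```

```text
pics
{'clock': 0.0, 'tcp_pos': array([ 0.19871513, -0.59208348,  0.23087147]), 'eef_rot': array([3.13707462, 1.56943475, 1.89007223]), 'grip_width': 0.0914452545660138, 'q': array([-1.24939244e+00,  3.53650937e-01,  1.63411185e+00,  3.16700148e-06,
        1.15519144e+00, -2.39133551e-03])}
scene {'fx': 415.06654341047806, 'fy': 415.06654341047806, 'cx': 255.81453049276968, 'cy': 191.66622081782913, 'R': array([[-0.51601818,  0.8565268 ,  0.00933209],
       [ 0.56465339,  0.34832987, -0.74821979],
       [-0.64412094, -0.38082561, -0.6633853 ]]), 't': array([ 0.27466908, -0.21681421,  1.78878088])}
top {'fx': 475.62831220840224, 'fy': 475.62831220840224, 'cx': 255.98073264985965, 'cy': 193.2759374173382, 'R': array([[-0.02025816, -0.99973094, -0.01129886],
       [-0.98806095,  0.02174546, -0.1525211 ],
       [ 0.15272576,  0.00807416, -0.98823562]]), 't': array([7.41603796e-04, 5.65047801e-01, 1.59726788e+00])}
{'fx': 298.1163800573223, 'fy': 298.1163800573223, 'cx': 254.42609867191507, 'cy': 187.87132146074777, 'mount': array([[-5.59555389e-04, -2.73119970e-01,  9.61979817e-01,
        -1.54173148e-01],
       [ 6.37454707e-04, -9.61979870e-01, -2.73119615e-01,
         7.75358699e-02],
       [ 9.99999640e-01,  4.60393010e-04,  7.12382631e-04,
         2.46631740e-04],
       [ 0.00000000e+00,  0.00000000e+00,  0.00000000e+00,
         1.00000000e+00]])}
```

View pics/scene0.png

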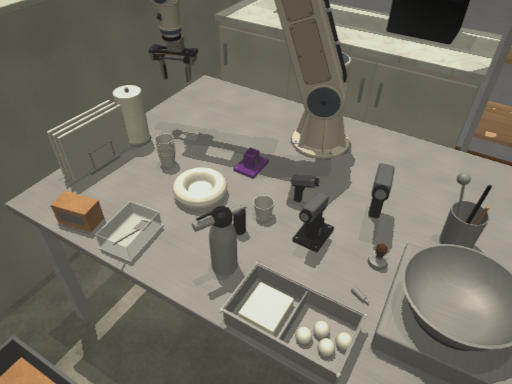

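View pics/top0.png

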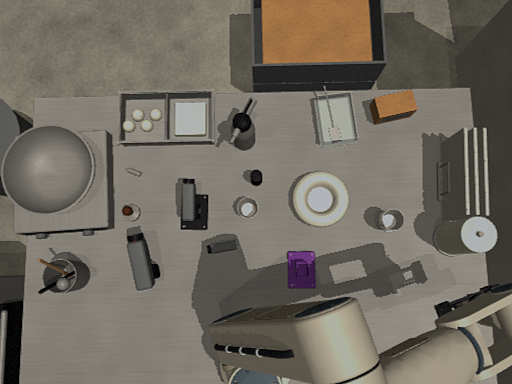

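```bash
python3 - <<'E'
import cv2,numpy as np
a=cv2.imread('pics/scene0.png')[150:270,260:410];b=cv2.imread('pics/top0.png')[155:275,110:260]
f=lambda im:cv2.convertScaleAbs(cv2.resize(im,None,fx=5,fy=5,interpolation=cv2.INTER_CUBIC)[:,:],alpha=1.5,beta=15)
c=np.hstack([cv2.resize(f(b),(400,320)),cv2.resize(f(a),(400,320))])
c=cv2.resize(np.vstack([f(b)]),(750,600))
cv2.imwrite('pics/crop_top.png',c);cv2.imwrite('pics/crop_scene.png',f(a))
E
```

```text
(no output)
```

View pics/crop_top.png

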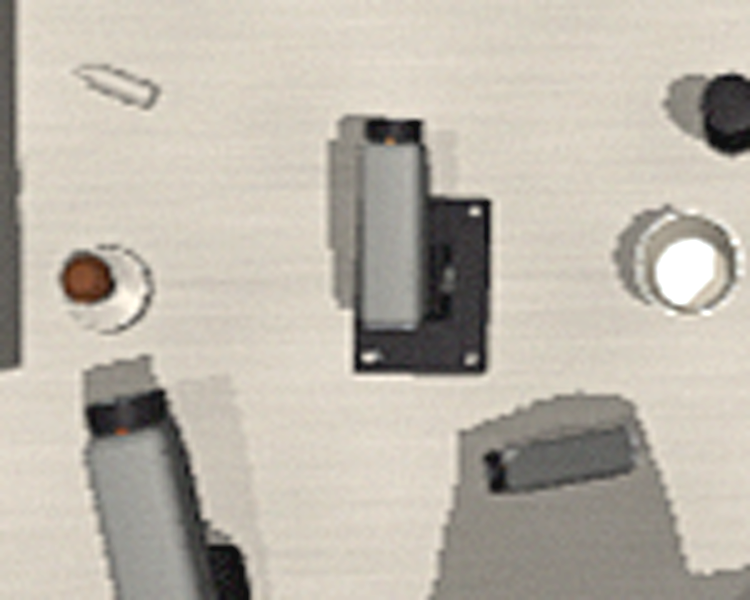

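View pics/crop_scene.png

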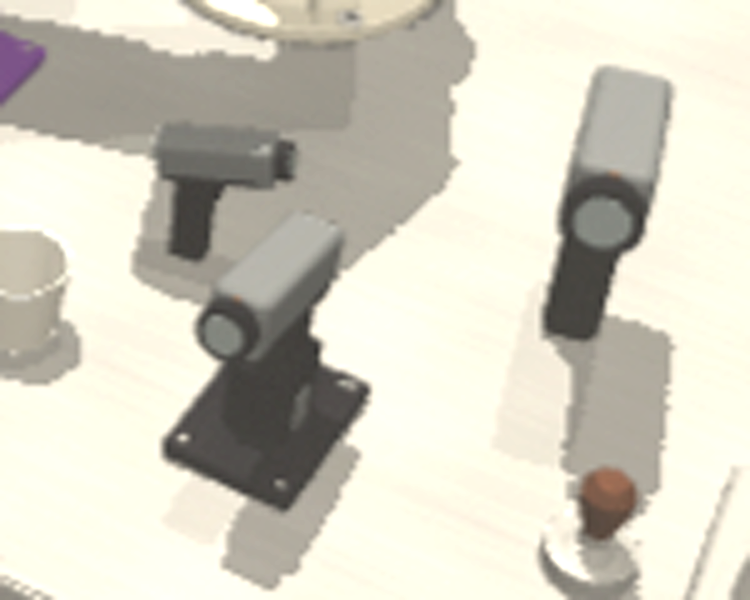

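Three pistols are in view (top-view pixels): small at (222,243), large at (140,258), and middle-sized at (190,200), which stands in the black dock. The crops confirm that the docked one is the target. The purple dock at (301,269) is empty and is a look-alike, so I leave it alone.

The moves only roll about the tool's x axis. Before planning the nose-down turn, I'll check in free space how out-of-reach poses are handled.

Emit:
{"api": "step_arm", "payload": {"steps": [{"delta_pos": [-60, 0, 0], "roll": 0, "claw": 91}, {"delta_pos": [-60, 0, 0], "roll": 0, "claw": 91}, {"delta_pos": [-60, 0, 0], "roll": 0, "claw": 91}, {"delta_pos": [-60, 0, 0], "roll": 0, "claw": 91}, {"delta_pos": [-60, 0, 0], "roll": 0, "claw": 91}, {"delta_pos": [-60, 0, 0], "roll": 0, "claw": 91}, {"delta_pos": [-60, 0, 0], "roll": 0, "claw": 91}, {"delta_pos": [-60, 0, 0], "roll": 0, "claw": 91}]}}

```text
clock: 1.1
tcp_pos: [0.1987, -0.592, 0.7134]
eef_rot: [-0.152, 1.571, -1.399]
ft_force: [0.7, -1.2, 1.1]
grip_width: 0.0911
```

```bash
cat > h.py <<'E'
import cv2,numpy as np
from scipy.spatial.transform import Rotation as Ro
from station import bot
def cam(n):
    i=bot.camera_info(n);K=np.array([[i['fx'],0,i['cx']],[0,i['fy'],i['cy']],[0,0,1]]);return K,i
def ext(n):
    K,i=cam(n)
    if n!='wrist':return K,np.array(i['R']),np.array(i['t'])
    o=bot.get_obs();T=np.eye(4);T[:3,:3]=Ro.from_euler('xyz',o['eef_rot']).as_matrix();T[:3,3]=o['tcp_pos']
    C=np.linalg.inv(T@i['mount']);return K,C[:3,:3],C[:3,3]
def ray(n,uv,z,e=None):
    K,R,t=e or ext(n);c=-R.T@t;uv=np.atleast_2d(uv).astype(float)
    d=np.c_[uv,np.ones(len(uv))]@np.linalg.inv(K).T@R
    return c+d*((z-c[2])/d[:,2:])
def proj(n,X,e=None):
    K,R,t=e or ext(n);x=(np.atleast_2d(X)@R.T+t)@K.T;return x[:,:2]/x[:,2:]
def st():
    o=bot.get_obs();R=Ro.from_euler('xyz',o['eef_rot']).as_matrix()
    print('t',o['clock'],'p',np.round(o['tcp_pos'],4),'toolx',np.round(R[:,0],3),'toolz',np.round(R[:,2],3),'w',round(o['grip_width'],4),'F',np.round(o['ft_force'],1),'q',np.round(o['q'],3))
E
python3 - <<'E'
from h import *
st()
top=cv2.imread('pics/top0.png')
# dock foot corners (top face z=.014), from crop
c=lambda p:np.array(p)/5+[110,155]
P=ray('top',[c(p) for p in [(489,200),(488,372),(355,372)]],.014);print('foot FR,RR,RL',P.round(4))
print('screws',ray('top',[c(p) for p in [(475,211),(470,358),(371,357)]],.014).round(4))
# white bowl
hsv=cv2.cvtColor(top,cv2.COLOR_BGR2HSV);roi=top[160:240,280:360].copy()
m=((top.min(2)>190)).astype(np.uint8);m[:,:285]=0;m[:,355:]=0;m[:165]=0;m[235:]=0
cs,_=cv2.findContours(m,cv2.RETR_EXTERNAL,cv2.CHAIN_APPROX_NONE)
for k in cs:
    if cv2.contourArea(k)>100:
        e=cv2.fitEllipse(k);print(e,cv2.contourArea(k),[ray('top',e[0],z).round(4) for z in(.0,.026,.04,.064)])
E
```

```text
t 1.1 p [ 0.1987 -0.592   0.7134] toolx [ 0. -0. -1.] toolz [ 0.318 -0.948  0.   ] w 0.0911 F [ 0.7 -1.2  1.1] q [-1.249e+00  3.210e-01  6.680e-01 -0.000e+00  2.152e+00 -2.000e-03]
foot FR,RR,RL [[0.5671 0.1584 0.014 ]
 [0.4462 0.1597 0.014 ]
 [0.4481 0.2523 0.014 ]]
screws [[0.5595 0.1683 0.014 ]
 [0.4562 0.1722 0.014 ]
 [0.4583 0.2412 0.014 ]]
```

Emit:
{"api": "step_arm", "payload": {"steps": [{"delta_pos": [-60, 0, 0], "roll": 0, "claw": 91}, {"delta_pos": [-60, 0, 0], "roll": 0, "claw": 91}, {"delta_pos": [-60, 0, 0], "roll": 0, "claw": 91}, {"delta_pos": [-60, 0, 0], "roll": 0, "claw": 91}]}}

```text
clock: 1.6
tcp_pos: [0.1677, -0.4999, 0.8603]
eef_rot: [3.135, 1.504, 1.888]
ft_force: [-0.7, 0.4, 0.5]
grip_width: 0.0908
```

```bash
python3 - <<'E'
from h import *
st()
top=cv2.imread('pics/top0.png')
print(top[200,290:352].min(1))
hsv=cv2.cvtColor(top,cv2.COLOR_BGR2HSV)
print(hsv[200,285:355:3].tolist())
E
```

```text
t 1.6 p [ 0.1677 -0.4999  0.8603] toolx [-0.021  0.064 -0.998] toolz [ 0.317 -0.946 -0.067] w 0.0908 F [-0.7  0.4  0.5] q [-1.250e+00  4.620e-01  6.000e-02  1.000e-03  2.687e+00 -3.000e-03]
[ 75  74  69 112 135 136 151 168 169 175 177 174 174 159 141 129 112 149
 179 178 177 175 174 178 173 175 174 175 176 174 174 177 176 176 177 176
 174 177 177 175 177 179 133  76  80  94 105 115 136 160 170 175 175 174
 174 172 160 152 130 109 116 118]
[[19, 26, 135], [23, 27, 112], [15, 25, 82], [22, 42, 162], [42, 21, 183], [103, 10, 184], [30, 25, 176], [21, 48, 138], [110, 16, 190], [105, 14, 184], [108, 14, 185], [104, 15, 187], [109, 15, 188], [106, 15, 188], [103, 12, 186], [108, 17, 190], [23, 53, 96], [23, 46, 128], [28, 26, 178], [99, 10, 182], [49, 11, 180], [23, 37, 152], [19, 27, 132], [18, 23, 132]]
```

Emit:
{"api": "step_arm", "payload": {"steps": [{"delta_pos": [0, 0, 60], "roll": 0, "claw": 91}, {"delta_pos": [0, 0, 60], "roll": 0, "claw": 91}, {"delta_pos": [0, 0, 60], "roll": 0, "claw": 91}]}}

```text
clock: 1.98
tcp_pos: [0.1867, -0.5564, 0.7975]
eef_rot: [3.136, 1.389, 1.889]
ft_force: [-0.5, -1.0, -1.1]
grip_width: 0.0906
```

```bash
python3 - <<'E'
from h import *
st()
E
```

```text
t 1.975 p [ 0.1867 -0.5564  0.7975] toolx [-0.057  0.172 -0.983] toolz [ 0.313 -0.932 -0.181] w 0.0906 F [-0.5 -1.  -1.1] q [-1.250e+00  5.750e-01  6.000e-02  1.000e-03  2.689e+00 -2.000e-03]
```

```bash
cat > kin.py <<'E'
import numpy as np
from scipy.optimize import least_squares
D=np.array([[.1987,-.5921,.2309,.35365,1.63411,1.15519,np.pi/2-1.56943],[.1987,-.592,.7134,.321,.668,2.152,0],[.1677,-.4999,.8603,.462,.060,2.687,0],[.1867,-.5564,.7975,.575,.060,2.689,0]])
r=np.hypot(D[:,0],D[:,1]);z=D[:,2]
def fk(p,q2,q3,q5):
    a0,h,L1,L2,ph,L3,ps=p
    return (a0+L1*np.sin(q2)+L2*np.sin(q2+q3+ph)+L3*np.sin(q2+q3+q5+ps), h+L1*np.cos(q2)+L2*np.cos(q2+q3+ph)+L3*np.cos(q2+q3+q5+ps))
def f(p):
    a,b=fk(np.r_[0,p,0],*D[:,3:6].T);return np.r_[a-r,b-z]
s=least_squares(f,[.3,.45,.4,.0,.25])
if __name__=='__main__':
    print(s.x,np.abs(s.fun).max());print(D[:,3:6].sum(1)-np.pi)
E
python3 kin.py
```

```text
[0.29506271 0.56785726 0.49780653 0.11779463 0.34319532] 0.00010770794018644114
[ 0.00135735 -0.00059265  0.06740735  0.18240735]
```

```bash
cat > sim.py <<'E'
import numpy as np, itertools
from scipy.optimize import least_squares
h,L1,L2,ph,L3=.295,.5679,.4978,.1178,.3432
lo=np.array([-.92,.06,0.]);hi=np.array([2.1,2.66,2.69]);cap=.7*np.array([2.22,2.79,3.14])/8
def fk(q):
    a=q[0];b=a+q[1]+ph;c=q.sum()
    return np.array([L1*np.sin(a)+L2*np.sin(b)+L3*np.sin(c),h+L1*np.cos(a)+L2*np.cos(b)+L3*np.cos(c),c])
def jac(q):
    a=q[0];b=a+q[1]+ph;c=q.sum()
    v=[np.array([L*np.cos(t),-L*np.sin(t)]) for L,t in((L1,a),(L2,b),(L3,c))]
    return np.vstack([np.c_[v[0]+v[1]+v[2],v[1]+v[2],v[2]],np.ones(3)])
def dls(q,T,n,lam,w):
    q=q.copy();W=np.diag([1,1,w])
    for _ in range(n):
        J=W@jac(q);e=W@(T-fk(q));q=np.clip(q+J.T@np.linalg.solve(J@J.T+lam**2*np.eye(3),e),lo,hi)
    return q
def ls(q,T,w):
    W=np.array([1,1,w]);return least_squares(lambda x:W*(T-fk(x)),np.clip(q,lo+1e-6,hi-1e-6),bounds=(lo,hi)).x
def rows(q,ds,solve,scale=True):
    for d in ds: # d: (tool x, outward perpendicular) mm
        p=fk(q);c=p[2];u=np.array([np.sin(c),np.cos(c)]);v=np.array([-np.cos(c),np.sin(c)])
        T=p+np.r_[(d[0]*u+d[1]*v)/1000,0];n=solve(q,T)
        s=max(1,np.max(np.abs(n-q)/cap)) if scale else 1
        q=q+(n-q)/s
    return q
B=np.array([.321,.668,2.1526]);C=np.array([.462,.06,2.687])
if __name__=='__main__':
    for w in(.1,.2,.3,.5,1.):
        s=lambda q,T:ls(q,T,w)
        print('ls',w,rows(B,[(-60,0)]*4,s).round(3),rows(C,[(0,60)]*3,s).round(3))
    for n,lam,w in itertools.product((1,5,20,100),(.01,.05,.1,.3),(.3,1.)):
        s=lambda q,T:dls(q,T,n,lam,w)
        c=rows(B,[(-60,0)]*4,s);d=rows(C,[(0,60)]*3,s)
        print(n,lam,w,c.round(3),d.round(3))
E
python3 sim.py
```

```text
ls 0.1 [0.395 0.06  2.333] [0.5   0.06  2.249]
ls 0.2 [0.421 0.06  2.414] [0.535 0.06  2.356]
ls 0.3 [0.444 0.06  2.481] [0.562 0.06  2.432]
ls 0.5 [0.467 0.06  2.545] [0.586 0.06  2.498]
ls 1.0 [0.481 0.06  2.582] [0.6   0.06  2.532]
1 0.01 0.3 [0.862 0.071 2.672] [1.045 0.06  2.69 ]
1 0.01 1.0 [0.863 0.072 2.67 ] [1.045 0.06  2.69 ]
1 0.05 0.3 [0.664 0.06  2.69 ] [0.856 0.06  2.69 ]
1 0.05 1.0 [0.763 0.06  2.69 ] [0.911 0.06  2.69 ]
1 0.1 0.3 [0.411 0.064 2.49 ] [0.683 0.06  2.586]
1 0.1 1.0 [0.506 0.06  2.651] [0.715 0.06  2.656]
1 0.3 0.3 [0.211 0.466 2.219] [0.592 0.06  2.54 ]
1 0.3 1.0 [0.28  0.464 2.355] [0.604 0.06  2.573]
5 0.01 0.3 [0.972 0.071 2.679] [1.045 0.06  2.69 ]
5 0.01 1.0 [0.918 0.06  2.69 ] [1.045 0.06  2.69 ]
5 0.05 0.3 [0.796 0.06  2.69 ] [0.883 0.06  2.69 ]
5 0.05 1.0 [0.844 0.06  2.69 ] [0.925 0.06  2.69 ]
5 0.1 0.3 [0.572 0.06  2.651] [0.699 0.06  2.61 ]
5 0.1 1.0 [0.641 0.06  2.69 ] [0.749 0.06  2.69 ]
5 0.3 0.3 [0.35  0.181 2.393] [0.582 0.06  2.46 ]
5 0.3 1.0 [0.452 0.084 2.579] [0.621 0.06  2.558]
20 0.01 0.3 [0.972 0.091 2.658] [0.72 0.06 2.69]
20 0.01 1.0 [0.717 0.065 2.69 ] [0.682 0.06  2.69 ]
20 0.05 0.3 [0.796 0.06  2.69 ] [0.883 0.06  2.69 ]
20 0.05 1.0 [0.844 0.06  2.69 ] [0.925 0.06  2.69 ]
20 0.1 0.3 [0.591 0.06  2.672] [0.7   0.06  2.611]
20 0.1 1.0 [0.644 0.06  2.69 ] [0.749 0.06  2.69 ]
20 0.3 0.3 [0.44  0.06  2.496] [0.58  0.06  2.455]
20 0.3 1.0 [0.497 0.06  2.611] [0.621 0.06  2.558]
100 0.01 0.3 [0.38  0.423 2.531] [0.72 0.06 2.69]
100 0.01 1.0 [0.973 0.095 2.654] [0.682 0.06  2.69 ]
100 0.05 0.3 [0.796 0.06  2.69 ] [0.883 0.06  2.69 ]
100 0.05 1.0 [0.844 0.06  2.69 ] [0.925 0.06  2.69 ]
100 0.1 0.3 [0.591 0.06  2.672] [0.7   0.06  2.611]
100 0.1 1.0 [0.644 0.06  2.69 ] [0.749 0.06  2.69 ]
100 0.3 0.3 [0.461 0.06  2.502] [0.58  0.06  2.455]
100 0.3 1.0 [0.504 0.06  2.609] [0.621 0.06  2.558]
```

```bash
python3 - <<'E'
from sim import *
for n,lam,w in((20,.1,.3),(20,.1,1.),(1,.1,1),(20,.3,1.)):
    s=lambda q,T:dls(q,T,n,lam,w)
    q=np.array([.575,.06,2.689])
    print('--',n,lam,w)
    for d in [(60,-20)]*5+[(30,-55)]*6+[(0,-50)]*8:
        q=rows(q,[d],s);p=fk(q);print(d,q.round(2),p[:2].round(3),round(np.degrees(p[2]-np.pi),1),end=' | ')
    print()
# r,z of tool-down with q3=2.66
from scipy.optimize import fsolve
for z in(.1,.2,.3,.4,.5):
    for r in(.2,.25,.3,.35):
        W=np.array([r,z+L3-h]);d=np.hypot(*W);c=(d*d-L1**2-L2**2)/(2*L1*L2)
        if abs(c)<1:
            t=np.arccos(c);q3=t-ph;q2=np.arctan2(W[0],W[1])-np.arctan2(L2*np.sin(t),L1+L2*np.cos(t));print(z,r,np.round([q2,q3,np.pi-q2-q3],2))
E
```

```text
-- 20 0.1 0.3
(60, -20) [0.47 0.3  2.55] [0.579 0.779] 10.5 | (60, -20) [0.36 0.55 2.42] [0.563 0.748] 10.5 | (60, -20) [0.26 0.79 2.28] [0.539 0.703] 10.5 | (60, -20) [0.16 1.03 2.13] [0.508 0.648] 10.5 | (60, -20) [0.08 1.23 2.01] [0.478 0.592] 10.5 | (30, -55) [-0.03  1.38  1.97] [0.418 0.573] 10.5 | (30, -55) [-0.13  1.52  1.94] [0.359 0.553] 10.5 | (30, -55) [-0.24  1.64  1.92] [0.299 0.534] 10.5 | (30, -55) [-0.35  1.76  1.92] [0.24  0.514] 10.5 | (30, -55) [-0.46  1.86  1.93] [0.18  0.495] 10.5 | (30, -55) [-0.58  1.95  1.96] [0.121 0.475] 10.5 | (0, -50) [-0.68  1.96  2.04] [0.071 0.484] 10.5 | (0, -50) [-0.77  1.96  2.13] [0.022 0.493] 10.5 | (0, -50) [-0.86  1.96  2.23] [-0.027  0.502] 10.5 | (0, -50) [-0.92  1.94  2.33] [-0.071  0.513] 11.8 | (0, -50) [-0.92  1.91  2.43] [-0.102  0.531] 16.1 | (0, -50) [-0.92  1.87  2.54] [-0.132  0.554] 20.0 | (0, -50) [-0.92  1.83  2.64] [-0.162  0.581] 23.4 | (0, -50) [-0.92  1.78  2.69] [-0.175  0.603] 23.3 | 
-- 20 0.1 1.0
(60, -20) [0.47 0.3  2.55] [0.579 0.779] 10.5 | (60, -20) [0.36 0.55 2.42] [0.563 0.748] 10.5 | (60, -20) [0.26 0
[... 2647 characters left out ...]
6  2.52] [-0.124  0.558] 17.9 | (0, -50) [-0.92  1.81  2.61] [-0.152  0.584] 20.6 | (0, -50) [-0.92  1.76  2.69] [-0.175  0.609] 22.1 | 
0.1 0.2 [-0.13  2.57  0.7 ]
0.1 0.25 [-0.03  2.49  0.69]
0.1 0.3 [0.05 2.4  0.69]
0.1 0.35 [0.13 2.31 0.7 ]
0.2 0.2 [-0.38  2.43  1.1 ]
0.2 0.25 [-0.26  2.36  1.04]
0.2 0.3 [-0.15  2.29  1.01]
0.2 0.35 [-0.06  2.2   0.99]
0.3 0.2 [-0.51  2.26  1.39]
0.3 0.25 [-0.39  2.21  1.32]
0.3 0.3 [-0.28  2.14  1.28]
0.3 0.35 [-0.18  2.07  1.25]
0.4 0.2 [-0.55  2.07  1.62]
0.4 0.25 [-0.44  2.03  1.56]
0.4 0.3 [-0.34  1.97  1.51]
0.4 0.35 [-0.24  1.9   1.48]
0.5 0.2 [-0.54  1.87  1.81]
0.5 0.25 [-0.45  1.83  1.76]
0.5 0.3 [-0.36  1.78  1.72]
0.5 0.35 [-0.26  1.72  1.69]
```

Emit:
{"api": "step_arm", "payload": {"steps": [{"delta_pos": [0, 0, -60], "roll": 0, "claw": 91}, {"delta_pos": [0, 0, -60], "roll": 0, "claw": 91}, {"delta_pos": [0, 0, -60], "roll": 0, "claw": 91}, {"delta_pos": [0, 0, -60], "roll": 0, "claw": 91}]}}

```text
clock: 2.48
tcp_pos: [0.1146, -0.3417, 0.8412]
eef_rot: [3.136, 1.39, 1.889]
ft_force: [0.1, 0.2, 1.2]
grip_width: 0.0912
```

```bash
python3 - <<'E'
from h import *
st()
from sim import *
for n,lam,w in((20,.1,.3),(20,.1,1.),(1,.1,1),(20,.3,1.)):
    s=lambda q,T:dls(q,T,n,lam,w)
    q=rows(np.array([.575,.06,2.689]),[(0,-60)]*4,s);print(q.round(3),np.degrees(q.sum()-np.pi))
E
```

```text
t 2.475 p [ 0.1146 -0.3417  0.8412] toolx [-0.056  0.171 -0.984] toolz [ 0.313 -0.933 -0.18 ] w 0.0912 F [0.1 0.2 1.2] q [-1.251  0.068  0.694  0.     2.56  -0.004]
[0.073 0.691 2.561] 10.4512595777358
[0.073 0.691 2.561] 10.451171850883982
[0.216 0.396 2.69 ] 9.173998601680996
[0.079 0.658 2.589] 10.565189128094106
```

```bash
python3 - <<'E'
from sim import *
for d in((-60,0),(-50,-30),(-60,30)):
  for n,lam,w in((20,.05,1.),(20,.1,.3),(20,.1,1.),(100,.01,1),(0,0,.3),(0,0,1)):
    s=(lambda q,T:dls(q,T,n,lam,w)) if n else (lambda q,T:ls(q,T,w))
    q=np.array([.068,.694,2.56]);o=[]
    for i in range(6):
        q=rows(q,[d],s);o.append((q.round(2).tolist(),round(np.degrees(q.sum()-np.pi),1)))
    print(d,n,lam,w,o)
E
```

```text
(-60, 0) 20 0.05 1.0 [([0.17, 0.45, 2.65], np.float64(7.4)), ([0.31, 0.21, 2.68], np.float64(2.8)), ([0.48, 0.06, 2.69], np.float64(5.3)), ([0.62, 0.06, 2.69], np.float64(12.9)), ([0.75, 0.06, 2.69], np.float64(20.5)), ([0.88, 0.06, 2.69], np.float64(28.1))]
(-60, 0) 20 0.1 0.3 [([0.17, 0.45, 2.66], np.float64(7.6)), ([0.26, 0.21, 2.68], np.float64(0.3)), ([0.34, 0.06, 2.69], np.float64(-3.1)), ([0.36, 0.06, 2.69], np.float64(-2.0)), ([0.38, 0.06, 2.69], np.float64(-0.9)), ([0.4, 0.06, 2.69], np.float64(0.3))]
(-60, 0) 20 0.1 1.0 [([0.17, 0.45, 2.66], np.float64(7.7)), ([0.27, 0.21, 2.68], np.float64(0.9)), ([0.37, 0.06, 2.69], np.float64(-1.3)), ([0.41, 0.06, 2.69], np.float64(1.0)), ([0.45, 0.06, 2.69], np.float64(3.3)), ([0.49, 0.06, 2.69], np.float64(5.7))]
(-60, 0) 100 0.01 1 [([0.17, 0.45, 2.65], np.float64(7.3)), ([0.3, 0.21, 2.67], np.float64(2.0)), ([0.49, 0.11, 2.68], np.float64(8.5)), ([0.58, 0.06, 2.69], np.float64(10.8)), ([0.78, 0.06, 2.69], np.float64(22.0)), ([0.65, 0.3, 2.57], np.float64(22.0))]
(-60, 0) 0 0 0.3 [([0.16, 0.45, 2.68], np.float64(8.7)), ([0.18, 0.33, 2
[... 2836 characters left out ...]
5, 0.21, 2.67], np.float64(4.7)), ([0.54, 0.16, 2.68], np.float64(13.5)), ([0.46, 0.36, 2.57], np.float64(13.5)), ([0.65, 0.13, 2.66], np.float64(17.2)), ([0.84, 0.08, 2.68], np.float64(26.6))]
(-60, 30) 0 0 0.3 [([0.19, 0.45, 2.66], np.float64(9.0)), ([0.27, 0.25, 2.69], np.float64(3.9)), ([0.32, 0.1, 2.69], np.float64(-2.0)), ([0.31, 0.06, 2.64], np.float64(-7.4)), ([0.28, 0.06, 2.57], np.float64(-13.4)), ([0.25, 0.06, 2.5], np.float64(-19.5))]
(-60, 30) 0 0 1 [([0.19, 0.45, 2.67], np.float64(10.1)), ([0.25, 0.36, 2.69], np.float64(9.3)), ([0.3, 0.3, 2.69], np.float64(8.4)), ([0.33, 0.25, 2.69], np.float64(7.6)), ([0.36, 0.21, 2.69], np.float64(6.7)), ([0.39, 0.17, 2.69], np.float64(5.9))]
```

Emit:
{"api": "step_arm", "payload": {"steps": [{"delta_pos": [-50, 0, -30], "roll": 0, "claw": 91}, {"delta_pos": [-50, 0, -30], "roll": 0, "claw": 91}]}}

```text
clock: 2.72
tcp_pos: [0.1008, -0.3007, 0.8998]
eef_rot: [3.136, 1.435, 1.889]
ft_force: [-0.0, 0.5, -0.0]
grip_width: 0.0905
```

```bash
python3 - <<'E'
from h import *
st()
E
```

```text
t 2.725 p [ 0.1008 -0.3007  0.8998] toolx [-0.043  0.129 -0.991] toolz [ 0.315 -0.939 -0.136] w 0.0905 F [-0.   0.5 -0. ] q [-1.252  0.071  0.519  0.     2.688 -0.005]
```

Emit:
{"api": "step_arm", "payload": {"steps": [{"delta_pos": [-60, 0, -10], "roll": 0, "claw": 91}, {"delta_pos": [-60, 0, -10], "roll": 0, "claw": 91}]}}

```text
clock: 2.98
tcp_pos: [0.097, -0.2896, 0.9205]
eef_rot: [3.136, 1.507, 1.889]
ft_force: [-0.4, -1.0, 0.4]
grip_width: 0.0915
```

```bash
python3 - <<'E'
from h import *
st()
E
```

```text
t 2.975 p [ 0.097  -0.2896  0.9205] toolx [-0.02   0.06  -0.998] toolz [ 0.318 -0.946 -0.063] w 0.0915 F [-0.4 -1.   0.4] q [-1.253  0.057  0.459  0.     2.689 -0.006]
```

Emit:
{"api": "step_arm", "payload": {"steps": [{"delta_pos": [-60, 0, -10], "roll": 0, "claw": 91}, {"delta_pos": [-50, 0, -5], "roll": 0, "claw": 91}]}}

```text
clock: 3.22
tcp_pos: [0.0921, -0.275, 0.9403]
eef_rot: [-0.004, 1.563, -1.251]
ft_force: [-1.6, 0.1, -1.1]
grip_width: 0.0911
```

```bash
python3 - <<'E'
from h import *
st()
top=cv2.imread('pics/top0.png');sc=cv2.imread('pics/scene0.png')
# bowl ring: outer disc by saturation-poor+bright or yellowish; edge via mask vs bench
g=cv2.cvtColor(top,cv2.COLOR_BGR2GRAY)
roi=g[165:235,285:357];_,m=cv2.threshold(cv2.GaussianBlur(roi,(3,3),0),145,255,0)
cs,_=cv2.findContours(m,cv2.RETR_CCOMP,cv2.CHAIN_APPROX_NONE)
for k in cs:
    if cv2.contourArea(k)>150:
        e=cv2.fitEllipse(k);c=np.array(e[0])+[285,165];print('c',c.round(1),np.round(e[1],1),round(cv2.contourArea(k)),[ray('top',c,z)[0].round(4) for z in(.026,.045,.06)])
# gun top face: grey-ish lighter body in the top view
hsv=cv2.cvtColor(top,cv2.COLOR_BGR2HSV)
big=lambda im,x0,x1,y0,y1,f:cv2.resize(im[y0:y1,x0:x1],None,fx=f,fy=f,interpolation=cv2.INTER_CUBIC)
print(g[190,172:205].tolist());print(hsv[190,172:205,1].tolist())
print(g[172:226,188].tolist())
E
```

```text
t 3.225 p [ 0.0921 -0.275   0.9403] toolx [ 0.002 -0.007 -1.   ] toolz [ 0.318 -0.948  0.007] w 0.0911 F [-1.6  0.1 -1.1] q [-1.253  0.039  0.406  0.     2.689 -0.006]
c [319.1 198.7] [24.3 24.6] 468 [array([ 0.5437, -0.2301,  0.026 ]), array([ 0.5411, -0.2277,  0.045 ]), array([ 0.539 , -0.2258,  0.06  ])]
c [320.9 198.6] [52.7 53.7] 2222 [array([ 0.5438, -0.2363,  0.026 ]), array([ 0.5412, -0.2338,  0.045 ]), array([ 0.5391, -0.2319,  0.06  ])]
c [321.4 198.7] [32.6 33.3] 850 [array([ 0.5435, -0.238 ,  0.026 ]), array([ 0.5408, -0.2355,  0.045 ]), array([ 0.5387, -0.2335,  0.06  ])]
[127, 130, 134, 107, 80, 83, 84, 83, 83, 73, 71, 88, 96, 95, 98, 99, 100, 102, 104, 110, 97, 72, 40, 49, 101, 126, 121, 119, 118, 120, 128, 127, 126]
[27, 25, 28, 23, 34, 30, 18, 32, 24, 27, 17, 11, 16, 13, 10, 8, 13, 15, 12, 14, 8, 4, 25, 16, 32, 26, 27, 31, 27, 23, 27, 25, 25]
[135, 130, 135, 133, 135, 138, 123, 28, 34, 34, 40, 75, 88, 98, 103, 102, 101, 100, 100, 102, 101, 101, 101, 101, 100, 102, 99, 101, 98, 100, 97, 96, 98, 97, 97, 99, 97, 97, 99, 100, 96, 96, 97, 98, 99, 97, 95, 78, 64, 18, 26, 29, 25, 27]
```

```bash
python3 - <<'E'
from h import *
g=cv2.cvtColor(cv2.imread('pics/top0.png'),cv2.COLOR_BGR2GRAY).astype(float)
K,R,t=ext('top');c=-R.T@t
def plane(uv):
    d=np.r_[uv,1]@np.linalg.inv(K).T@R
    # z = .143+.0235/cos12 + tan12*(x-.517)
    T=np.tan(np.radians(12));n=np.array([-T,0,1]);k=.143+.0235/np.cos(np.radians(12))-T*.517
    return c+d*(k-n@c)/(n@d)
L,Rr=[],[]
for v in range(186,216):
    row=g[v]
    for u in range(180,187):
        if row[u]<80<=row[u+1]: L.append(plane([u+(80-row[u])/(row[u+1]-row[u]),v]));break
    for u in range(188,198):
        if row[u]>=88>row[u+1]: Rr.append(plane([u+(row[u]-88)/(row[u]-row[u+1]),v]));break
for n,E in(('L',L),('R',Rr)):
    E=np.array(E);l=cv2.fitLine(E[:,:2].astype(np.float32),cv2.DIST_HUBER,0,.001,.001).ravel();print(n,len(E),'yaw',np.arctan(l[1]/l[0]),'y at .517',l[3]+(.517-l[2])*l[1]/l[0])
# ends along column 188
for name,v in(('rear',218.5),('lensfront',178.7),('body front',182.8)):print(name,plane([188.5,v]).round(4))
# foot edges: dark mask
m=(cv2.imread('pics/top0.png').max(2)<60)[190:235,175:215]
for v in (226,228,224):
    r=g[v];print(v,[int(x) for x in r[176:212]])
E
```

```text
L 30 yaw -0.021307888 y at .517 0.22167802
R 30 yaw -0.036084566 y at .517 0.19089733
rear [0.4708 0.2045 0.1572]
lensfront [0.5947 0.2007 0.1835]
body front [0.582  0.2011 0.1808]
226 [133, 134, 136, 143, 101, 1, 89, 145, 132, 81, 49, 22, 28, 31, 28, 24, 28, 32, 28, 29, 30, 27, 32, 31, 34, 28, 21, 80, 101, 68, 8, 69, 122, 134, 130, 129]
228 [136, 136, 133, 143, 98, 1, 14, 6, 11, 11, 15, 14, 18, 16, 18, 14, 21, 22, 27, 23, 22, 20, 25, 21, 27, 24, 20, 19, 16, 19, 1, 78, 126, 135, 133, 131]
224 [135, 135, 137, 140, 106, 15, 20, 22, 21, 33, 23, 32, 25, 27, 30, 26, 26, 30, 25, 31, 28, 29, 29, 29, 29, 31, 25, 24, 27, 25, 15, 75, 122, 132, 128, 130]
```

Emit:
{"api": "step_arm", "payload": {"steps": [{"delta_pos": [17, 46, -32], "roll": 0, "claw": 91}, {"delta_pos": [17, 46, -32], "roll": 0, "claw": 91}, {"delta_pos": [17, 46, -32], "roll": 0, "claw": 91}, {"delta_pos": [17, 46, -32], "roll": 0, "claw": 91}, {"delta_pos": [0, 46, -32], "roll": 0, "claw": 91}, {"delta_pos": [0, 46, -32], "roll": 0, "claw": 91}, {"delta_pos": [-20, 0, 0], "roll": 0.177, "claw": 91}, {"delta_pos": [-20, 0, 0], "roll": 0.176, "claw": 91}]}}

```text
clock: 4.22
tcp_pos: [0.2783, -0.0292, 0.9184]
eef_rot: [0.286, 1.565, -1.316]
ft_force: [0.5, -0.8, 0.8]
grip_width: 0.0909
```

```bash
python3 - <<'E'
from h import *
st()
E
```

```text
t 4.225 p [ 0.2783 -0.0292  0.9184] toolx [ 0.001 -0.005 -1.   ] toolz [-0.031 -1.     0.005] w 0.0909 F [ 0.5 -0.8  0.8] q [-0.104 -0.032  0.555 -0.01   2.617  1.489]
```

Emit:
{"api": "step_arm", "payload": {"steps": [{"delta_pos": [-20, 0, -20], "roll": 0, "claw": 91}, {"delta_pos": [-55, -15, 0], "roll": 0, "claw": 91}, {"delta_pos": [-60, -10, 0], "roll": 0, "claw": 91}, {"delta_pos": [-60, -10, 0], "roll": 0, "claw": 91}, {"delta_pos": [-60, -10, 0], "roll": 0, "claw": 91}]}}

```text
clock: 4.85
tcp_pos: [0.2241, -0.0085, 0.9766]
eef_rot: [1.517, 1.423, -0.083]
ft_force: [0.2, -0.1, 0.7]
grip_width: 0.091
```

```bash
python3 - <<'E'
from h import *
st()
E
```

```text
t 4.85 p [ 0.2241 -0.0085  0.9766] toolx [ 0.147 -0.012 -0.989] toolz [-0.03  -1.     0.008] w 0.091 F [ 0.2 -0.1  0.7] q [-0.034 -0.053  0.358 -0.017  2.689  1.551]
```

Emit:
{"api": "step_arm", "payload": {"steps": [{"delta_pos": [-60, -5, 0], "roll": 0, "claw": 91}, {"delta_pos": [-60, -5, 0], "roll": 0, "claw": 91}, {"delta_pos": [-60, -5, 0], "roll": 0, "claw": 91}, {"delta_pos": [-60, -5, 0], "roll": 0, "claw": 91}]}}

```text
clock: 5.35
tcp_pos: [0.1755, -0.0063, 1.0084]
eef_rot: [1.534, 1.284, -0.065]
ft_force: [-0.3, -0.1, 0.4]
grip_width: 0.0908
```

```bash
python3 - <<'E'
from h import *
st()
E
```

```text
t 5.35 p [ 0.1755 -0.0063  1.0084] toolx [ 0.283 -0.018 -0.959] toolz [-0.03  -0.999  0.01 ] w 0.0908 F [-0.3 -0.1  0.4] q [-0.019 -0.107  0.272 -0.03   2.689  1.552]
```

Emit:
{"api": "step_arm", "payload": {"steps": [{"delta_pos": [-60, -5, 0], "roll": 0, "claw": 91}, {"delta_pos": [-60, -5, 0], "roll": 0, "claw": 91}]}}

```text
clock: 5.6
tcp_pos: [0.1433, -0.0056, 1.0215]
eef_rot: [1.54, 1.215, -0.059]
ft_force: [-0.5, 0.0, -0.5]
grip_width: 0.0909
```

```bash
cat >> h.py <<'E'
def to(T):
    o=bot.get_obs();R=Ro.from_euler('xyz',o['eef_rot']).as_matrix();d=R.T@(np.array(T)-o['tcp_pos'])*1000
    print('tool delta mm',d.round(1),'len',np.linalg.norm(d).round(1))
E
python3 - <<'E'
from h import *
st()
o=bot.get_obs();R=Ro.from_euler('xyz',o['eef_rot']).as_matrix()
to(np.array([.519,.206,.143])-.13*R[:,0])
E
```

```text
t 5.6 p [ 0.1433 -0.0056  1.0215] toolx [ 0.348 -0.021 -0.937] toolz [-0.03  -0.999  0.011] w 0.0909 F [-0.5  0.  -0.5] q [-2.000e-03 -1.450e-01  2.410e-01 -4.600e-02  2.689e+00  1.552e+00]
tool delta mm [ 819.8   41.1 -232.3] len 853.1
```

Emit:
{"api": "step_arm", "payload": {"steps": [{"delta_pos": [58, 3, -16], "roll": 0, "claw": 91}, {"delta_pos": [58, 3, -16], "roll": 0, "claw": 91}, {"delta_pos": [58, 3, -16], "roll": 0, "claw": 91}, {"delta_pos": [58, 3, -16], "roll": 0, "claw": 91}, {"delta_pos": [58, 3, -16], "roll": 0, "claw": 91}, {"delta_pos": [58, 3, -16], "roll": 0, "claw": 91}, {"delta_pos": [58, 3, -16], "roll": 0, "claw": 91}, {"delta_pos": [58, 3, -16], "roll": 0, "claw": 91}, {"delta_pos": [58, 3, -16], "roll": 0, "claw": 91}, {"delta_pos": [58, 3, -16], "roll": 0, "claw": 91}, {"delta_pos": [58, 3, -16], "roll": 0, "claw": 91}, {"delta_pos": [58, 3, -16], "roll": 0, "claw": 91}]}}

```text
clock: 7.1
tcp_pos: [0.414, 0.1691, 0.4054]
eef_rot: [1.562, 1.219, -0.04]
ft_force: [1.6, 0.6, -0.2]
grip_width: 0.0912
```

```bash
python3 - <<'E'
from h import *
st()
o=bot.get_obs();R=Ro.from_euler('xyz',o['eef_rot']).as_matrix()
to(np.array([.519,.206,.143])-.13*R[:,0])
E
```

```text
t 7.1 p [0.414  0.1691 0.4054] toolx [ 0.344 -0.014 -0.939] toolz [-0.032 -0.999  0.003] w 0.0912 F [ 1.6  0.6 -0.2] q [ 0.526 -0.249  1.941 -0.203  1.158  2.183]
tool delta mm [152.    7.2 -41.1] len 157.6
```

Emit:
{"api": "step_arm", "payload": {"steps": [{"delta_pos": [50, 3, -14], "roll": 0, "claw": 91}, {"delta_pos": [50, 2, -14], "roll": 0, "claw": 91}, {"delta_pos": [45, 2, -12], "roll": 0, "claw": 91}, {"delta_pos": [0, 0, 0], "roll": 0, "claw": 91}]}}

```text
clock: 7.6
tcp_pos: [0.47, 0.2058, 0.2698]
eef_rot: [1.55, 1.226, -0.051]
ft_force: [-0.5, -0.3, -0.8]
grip_width: 0.0909
```

```bash
python3 - <<'E'
from h import *
st()
np.savez('pics/w1.npz',*ext('wrist'))
im=bot.snapshot('wrist')[:,:,::-1].copy();cv2.imwrite('pics/w1raw.png',im)
psi=-.03;c,s=np.cos(psi),np.sin(psi);a=np.radians(12);G=np.array([.519,.206,.143])
ex=np.array([c*np.cos(a),s*np.cos(a),np.sin(a)]);ey=np.array([-s,c,0]);ez=np.cross(ex,ey)
for n,(x,y,z) in dict(g=(0,0,.023),r1=(-.05,.02,.023),r2=(-.05,-.02,.023),f1=(.068,.02,.023),f2=(.068,-.02,.023),l=(.082,0,0)).items():
    p=proj('wrist',G+x*ex+y*ey+z*ez)[0];print(n,p.round(1));cv2.drawMarker(im,tuple(int(v) for v in p),(0,0,255),1,8)
cv2.imwrite('pics/w1.png',im)
E
```

```text
t 7.6 p [0.47   0.2058 0.2698] toolx [ 0.338 -0.017 -0.941] toolz [-0.032 -0.999  0.007] w 0.0909 F [-0.5 -0.3 -0.8] q [ 0.535 -0.009  2.036 -0.254  0.84   2.281]
g [251.9 184.8]
r1 [231.1 236.6]
r2 [272.9 236.5]
f1 [229.7 110.1]
f2 [274.  110.1]
l [251.9  98.2]
```

View pics/w1.png

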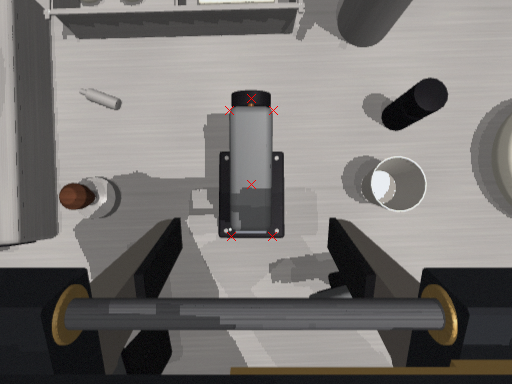

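```bash
python3 - <<'E'
from h import *
im=cv2.imread('pics/w1raw.png');g=cv2.cvtColor(im,cv2.COLOR_BGR2GRAY)
print('col251',[(v,int(g[v,251])) for v in list(range(88,114,1))+list(range(226,242))])
print('row130',[(u,int(g[130,u])) for u in range(222,282,1)])
o=bot.get_obs();R=Ro.from_euler('xyz',o['eef_rot']).as_matrix()
to(np.array([.521,.207,.143])+.002*R[:,0])
E
```

```text
col251 [(88, 185), (89, 157), (90, 91), (91, 36), (92, 41), (93, 41), (94, 40), (95, 44), (96, 43), (97, 45), (98, 41), (99, 44), (100, 42), (101, 41), (102, 45), (103, 85), (104, 139), (105, 139), (106, 99), (107, 101), (108, 111), (109, 117), (110, 124), (111, 135), (112, 144), (113, 148), (226, 71), (227, 66), (228, 63), (229, 60), (230, 74), (231, 135), (232, 142), (233, 88), (234, 49), (235, 45), (236, 34), (237, 47), (238, 137), (239, 168), (240, 167), (241, 168)]
row130 [(222, 115), (223, 114), (224, 115), (225, 115), (226, 118), (227, 115), (228, 114), (229, 81), (230, 78), (231, 101), (232, 108), (233, 115), (234, 122), (235, 128), (236, 135), (237, 137), (238, 138), (239, 138), (240, 139), (241, 140), (242, 140), (243, 139), (244, 141), (245, 142), (246, 143), (247, 143), (248, 144), (249, 146), (250, 146), (251, 146), (252, 146), (253, 148), (254, 147), (255, 149), (256, 149), (257, 152), (258, 150), (259, 153), (260, 151), (261, 153), (262, 153), (263, 154), (264, 154), (265, 154), (266, 148), (267, 139), (268, 127), (269, 120), (270, 108), (271, 89), (272, 102), (273, 178), (274, 177), (275, 178), (276, 178), (277, 177), (278, 178), (279, 177), (280, 177), (281, 177)]
tool delta mm [140.4   3.3  -3.3] len 140.5
```

Emit:
{"api": "step_arm", "payload": {"steps": [{"delta_pos": [50, 2, -1.5], "roll": 0, "claw": 91}, {"delta_pos": [45, 1.5, -1], "roll": 0, "claw": 91}, {"delta_pos": [30, 1, -1], "roll": 0, "claw": 91}, {"delta_pos": [15, 0, 0], "roll": 0, "claw": 91}, {"delta_pos": [0, 0, 0], "roll": 0, "claw": 91}]}}

```text
clock: 8.28
tcp_pos: [0.5238, 0.2075, 0.1436]
eef_rot: [1.56, 1.22, -0.043]
ft_force: [-0.7, -0.8, -0.6]
grip_width: 0.0909
```

```bash
python3 - <<'E'
from h import *
st()
o=bot.get_obs();R=Ro.from_euler('xyz',o['eef_rot']).as_matrix()
to(np.array([.522,.207,.143])+.002*R[:,0])
E
```

```text
t 8.275 p [0.5238 0.2075 0.1436] toolx [ 0.343 -0.015 -0.939] toolz [-0.033 -0.999  0.004] w 0.0909 F [-0.7 -0.8 -0.6] q [ 0.479  0.244  2.078 -0.341  0.538  2.351]
tool delta mm [ 2.  -1.9  0.6] len 2.8
```

Emit:
{"api": "step_arm", "payload": {"steps": [{"delta_pos": [2, -1, 0], "roll": 0, "claw": 30}, {"delta_pos": [0, 0, 0], "roll": 0, "claw": 30}, {"delta_pos": [0, 0, 0], "roll": 0, "claw": 30}, {"delta_pos": [0, 0, 0], "roll": 0, "claw": 30}], "newtons": 30}}

```text
clock: 8.78
tcp_pos: [0.5233, 0.2077, 0.1409]
eef_rot: [1.561, 1.22, -0.042]
ft_force: [-0.8, 0.4, 0.6]
grip_width: 0.0526
```

```bash
python3 - <<'E'
from h import *
st()
o=bot.get_obs();to(o['tcp_pos']+[0,0,.16])
to(o['tcp_pos']+[0,0,.01])
E
```

```text
t 8.775 p [0.5233 0.2077 0.1409] toolx [ 0.343 -0.014 -0.939] toolz [-0.033 -0.999  0.003] w 0.0526 F [-0.8  0.4  0.6] q [ 0.479  0.248  2.081 -0.344  0.532  2.355]
tool delta mm [-150.3   54.9    0.5] len 160.0
tool delta mm [-9.4  3.4  0. ] len 10.0
```

Emit:
{"api": "step_arm", "payload": {"steps": [{"delta_pos": [0, 0, 0], "roll": 0, "claw": 30}, {"delta_pos": [0, 0, 0], "roll": 0, "claw": 30}, {"delta_pos": [0, 0, 0], "roll": 0, "claw": 30}]}}

```text
clock: 9.15
tcp_pos: [0.5233, 0.2076, 0.1406]
eef_rot: [1.561, 1.221, -0.042]
ft_force: [-0.6, -0.8, 1.6]
grip_width: 0.0396
```

```bash
python3 - <<'E'
from h import *
st()
E
```

```text
t 9.15 p [0.5233 0.2076 0.1406] toolx [ 0.343 -0.015 -0.939] toolz [-0.033 -0.999  0.004] w 0.0396 F [-0.6 -0.8  1.6] q [ 0.479  0.248  2.081 -0.344  0.532  2.355]
```

Emit:
{"api": "step_arm", "payload": {"steps": [{"delta_pos": [-9.4, 3.4, 0], "roll": 0, "claw": 30}, {"delta_pos": [-14.1, 5.1, 0], "roll": 0, "claw": 30}, {"delta_pos": [-14.1, 5.1, 0], "roll": 0, "claw": 30}, {"delta_pos": [-14.1, 5.1, 0], "roll": 0, "claw": 30}, {"delta_pos": [-18.8, 6.9, 0], "roll": 0, "claw": 30}, {"delta_pos": [-28.2, 10.3, 0], "roll": 0, "claw": 30}, {"delta_pos": [-37.6, 13.7, 0], "roll": 0, "claw": 30}]}}

```text
clock: 10.02
tcp_pos: [0.5224, 0.2079, 0.2866]
eef_rot: [1.559, 1.222, -0.044]
ft_force: [0.8, 0.2, -1.4]
grip_width: 0.0394
```

```bash
python3 - <<'E'
from h import *
st()
K,R,t=ext('wrist');im=bot.snapshot('wrist')[:,:,::-1];cv2.imwrite('pics/w2.png',im)
sc=bot.snapshot('scene')[:,:,::-1];cv2.imwrite('pics/s2.png',sc)
c=cv2.resize(sc[60:260,200:430],(460,400));cv2.imwrite('pics/v2.png',np.hstack([cv2.resize(im,(340,400)),c]))
E
```

```text
t 10.025 p [0.5224 0.2079 0.2866] toolx [ 0.341 -0.015 -0.94 ] toolz [-0.033 -0.999  0.004] w 0.0394 F [ 0.8  0.2 -1.4] q [ 0.48   0.052  1.934 -0.227  0.863  2.205]
```

View pics/v2.png

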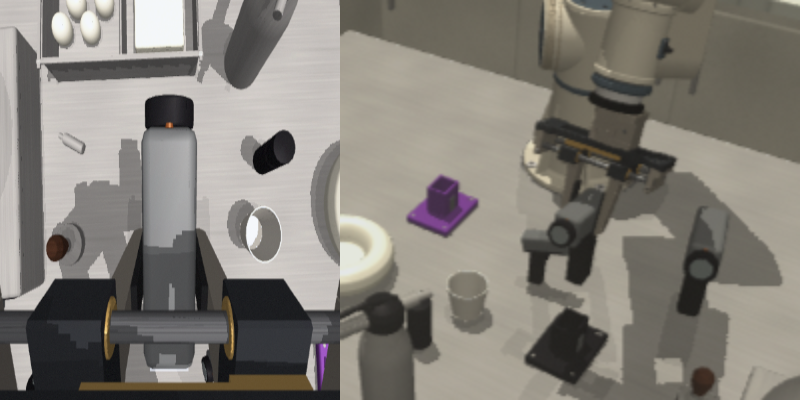

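Emit:
{"api": "step_arm", "payload": {"steps": [{"delta_pos": [-47, 17, 0], "roll": 0, "claw": 30}, {"delta_pos": [-47, 17, 0], "roll": 0, "claw": 30}, {"delta_pos": [-47, 17, 0], "roll": 0, "claw": 30}, {"delta_pos": [-18, 46, 26], "roll": 0, "claw": 30}, {"delta_pos": [-18, 46, 26], "roll": 0, "claw": 30}, {"delta_pos": [-18, 46, 26], "roll": 0, "claw": 30}, {"delta_pos": [-18, 46, 26], "roll": 0, "claw": 30}, {"delta_pos": [-18, 46, 26], "roll": 0, "claw": 30}, {"delta_pos": [-18, 46, 26], "roll": 0, "claw": 30}, {"delta_pos": [-18, 46, 26], "roll": 0, "claw": 30}, {"delta_pos": [-18, 46, 26], "roll": 0, "claw": 30}, {"delta_pos": [-18, 46, 26], "roll": 0, "claw": 30}]}}

```text
clock: 11.62
tcp_pos: [0.8393, -0.0268, 0.722]
eef_rot: [1.561, 1.221, -0.044]
ft_force: [1.1, -0.2, -0.8]
grip_width: 0.0396
```

```bash
python3 - <<'E'
from h import *
st()
E
```

```text
t 11.625 p [ 0.8393 -0.0268  0.722 ] toolx [ 0.343 -0.015 -0.939] toolz [-0.034 -0.999  0.003] w 0.0396 F [ 1.1 -0.2 -0.8] q [-0.032  0.565  0.315 -0.004  1.912  1.57 ]
```

Emit:
{"api": "step_arm", "payload": {"steps": [{"delta_pos": [20, 56, 0], "roll": 0, "claw": 30}, {"delta_pos": [20, 56, 0], "roll": 0, "claw": 30}, {"delta_pos": [20, 56, 0], "roll": 0, "claw": 30}, {"delta_pos": [20, 56, 0], "roll": 0, "claw": 30}]}}

```text
clock: 12.12
tcp_pos: [0.9813, -0.0304, 0.6488]
eef_rot: [1.564, 1.112, -0.04]
ft_force: [-0.2, -0.8, -1.8]
grip_width: 0.04
```

```bash
python3 - <<'E'
from h import *
st()
E
```

```text
t 12.125 p [ 0.9813 -0.0304  0.6488] toolx [ 0.443 -0.018 -0.897] toolz [-0.033 -0.999  0.003] w 0.04 F [-0.2 -0.8 -1.8] q [-0.031  0.815  0.06  -0.004  1.808  1.57 ]
```

```bash
cat > sim2.py <<'E'
from sim import *
def frz(q,T,n,lam,w,sm=None):
    q=q.copy();W=np.diag([1,1,w]);fr=np.ones(3,bool)
    for _ in range(n):
        e=W@(T-fk(q));J=W@jac(q)
        for _ in range(3):
            Jf=J*fr;dq=Jf.T@np.linalg.solve(Jf@Jf.T+lam**2*np.eye(3),e)
            if sm: dq*=min(1,sm/max(1e-9,np.abs(dq).max()))
            bad=fr&((q+dq<lo-1e-9)|(q+dq>hi+1e-9))
            if not bad.any():break
            q[bad]=np.clip((q+dq)[bad],lo[bad],hi[bad]);fr&=~bad;e=W@(T-fk(q));J=W@jac(q)
        q=np.clip(q+dq*fr,lo,hi)
    return q
DATA=[([.321,.668,2.1526],[(-60,0)]*4,[.462,.06,2.687]),([.462,.06,2.687],[(0,60)]*3,[.575,.06,2.689]),
([.068,.694,2.56],[(-50,-30)]*2,[.071,.519,2.688]),([.071,.519,2.688],[(-60,-10)]*2,[.057,.459,2.689]),([.057,.459,2.689],[(-60,-10),(-50,-5)],[.039,.406,2.689]),
([.565,.315,1.912],[(20,56)]*4,[.815,.06,1.808]),([-.053,.358,2.689],[(-60,-5)]*4,[-.107,.272,2.689])]
def score(s,show=False):
    E=0
    for q,d,r in DATA:
        p=rows(np.array(q),d,s);E+=np.abs(p-r).sum()
        if show:print(p.round(3),r)
    return E
if __name__=='__main__':
    R=[]
    for n,lam,w in itertools.product((1,3,10,30,100),(.003,.01,.03,.1,.2,.3),(.1,.2,.3,.5,1.)):
        for nm,f in(('frz',lambda q,T:frz(q,T,n,lam,w)),('dls',lambda q,T:dls(q,T,n,lam,w)),('frz.2',lambda q,T:frz(q,T,n,lam,w,.2))):
            R.append((score(f),nm,n,lam,w))
    for w in(.2,.3,.4,.5,.7):R.append((score(lambda q,T:ls(q,T,w)),'ls',0,0,w))
    R.sort();print(*R[:8],sep='\n')
    _,nm,n,lam,w=R[0]
    score(dict(frz=lambda q,T:frz(q,T,n,lam,w),dls=lambda q,T:dls(q,T,n,lam,w),ls=lambda q,T:ls(q,T,w)).get(nm,lambda q,T:frz(q,T,n,lam,w,.2)),True)
E
python3 sim2.py
```

```text
(np.float64(0.3972845966399366), 'frz', 1, 0.003, 0.5)
(np.float64(0.3973959974023255), 'frz', 1, 0.01, 0.5)
(np.float64(0.398335198874965), 'frz', 1, 0.03, 0.5)
(np.float64(0.41781791900287735), 'frz', 3, 0.03, 0.5)
(np.float64(0.41789650866177347), 'frz', 3, 0.01, 0.5)
(np.float64(0.417899984220641), 'frz', 3, 0.003, 0.5)
(np.float64(0.4179594582317009), 'frz', 10, 0.03, 0.5)
(np.float64(0.4179594582346907), 'frz', 30, 0.03, 0.5)
[0.459 0.06  2.69 ] [0.462, 0.06, 2.687]
[0.59 0.06 2.69] [0.575, 0.06, 2.689]
[0.063 0.518 2.69 ] [0.071, 0.519, 2.688]
[0.058 0.43  2.69 ] [0.057, 0.459, 2.689]
[0.042 0.382 2.69 ] [0.039, 0.406, 2.689]
[0.807 0.06  1.789] [0.815, 0.06, 1.808]
[-0.041  0.06   2.69 ] [-0.107, 0.272, 2.689]
```

```bash
cat > plan.py <<'E'
from sim2 import *
s=lambda q,T:frz(q,T,10,.01,.5)
q0=np.array([.815,.06,1.808]);res=[]
def wrow(q,D):  # world displacement (r,z) in m -> tool numbers
    c=q.sum();u=np.array([np.sin(c),np.cos(c)]);v=np.array([-np.cos(c),np.sin(c)]);return rows(q,[(1000*D@u,1000*D@v)],s)
for a in(-.1,-.05,0,.05,.1):
  for b in(.08,.15,.3):
    q1=np.array([a,b,q0.sum()-a-b])
    if q1[2]>2.69:continue
    T=fk(q1);q=q0.copy();n=0
    while n<40:
        D=(T-fk(q))[:2];L=np.hypot(*D)
        if L<.005:break
        q=wrow(q,D*min(1,.06/L));n+=1
    for ang in range(-90,100,15):
        p=q.copy();o=[]
        for i in range(30):
            p=wrow(p,.06*np.array([np.cos(np.radians(ang)),np.sin(np.radians(ang))]));
            if i%10==9:o.append(round(np.degrees(p.sum()-np.pi),1))
        res.append((o[-1],a,b,n,ang,o,q.round(2),p.round(2),fk(p)[:2].round(2)))
res.sort(key=lambda x:-x[0])
for r in res[:8]:print(r)
E
python3 plan.py
```

```text
(np.float64(24.7), 0, 0.3, 13, 15, [np.float64(3.7), np.float64(16.8), np.float64(24.7)], array([0.  , 0.3 , 2.38]), array([0.82, 0.06, 2.69]), array([0.69, 0.64]))
(np.float64(24.6), 0.1, 0.08, 13, 15, [np.float64(3.6), np.float64(16.7), np.float64(24.6)], array([0.1 , 0.08, 2.5 ]), array([0.82, 0.06, 2.69]), array([0.69, 0.64]))
(np.float64(24.4), 0.05, 0.15, 13, 15, [np.float64(2.9), np.float64(16.3), np.float64(24.4)], array([0.05, 0.15, 2.48]), array([0.82, 0.06, 2.69]), array([0.69, 0.64]))
(np.float64(24.0), -0.05, 0.3, 13, 15, [np.float64(2.0), np.float64(15.7), np.float64(24.0)], array([-0.05,  0.3 ,  2.43]), array([0.81, 0.06, 2.69]), array([0.69, 0.65]))
(np.float64(24.0), 0.05, 0.08, 14, 15, [np.float64(1.8), np.float64(15.6), np.float64(24.0)], array([0.05, 0.08, 2.55]), array([0.81, 0.06, 2.69]), array([0.69, 0.65]))
(np.float64(23.7), 0, 0.15, 14, 15, [np.float64(1.1), np.float64(15.2), np.float64(23.7)], array([-0.  ,  0.15,  2.53]), array([0.81, 0.06, 2.69]), array([0.69, 0.65]))
(np.float64(23.4), -0.1, 0.3, 14, 15, [np.float64(0.2), np.float64(14.6), np.float64(23.4)], array([-0.1 ,  0.3 ,  2.48]), array([0.8 , 0.06, 2.69]), array([0.68, 0.65]))
(np.float64(23.3), 0, 0.08, 14, 15, [np.float64(0.0), np.float64(14.5), np.float64(23.3)], array([-0.  ,  0.08,  2.6 ]), array([0.8 , 0.06, 2.69]), array([0.68, 0.65]))
```

```bash
cat > beam.py <<'E'
from plan import wrow,fk,np
import sys
sys.stdout.flush()
def greedy(q,n,dirs=range(-180,180,20)):
    out=[];
    for i in range(n):
        c=[(wrow(q,.06*np.array([np.cos(np.radians(a)),np.sin(np.radians(a))])),a) for a in dirs]
        p,a=max(c,key=lambda x:x[0].sum()); out.append((a,round(np.degrees(p.sum()-np.pi),1)));q=p
    return q,out
for a,b in((0,.3),(.1,.08),(.1,.3),(.3,.3),(.5,.3),(.3,.08),(.5,.08)):
    q=np.array([a,b,2.683-a-b]);p,o=greedy(q,30);print(a,b,o[::3],p.round(2),fk(p)[:2].round(2))
E
python3 beam.py | grep -v "^(np"
```

```text
0 0.3 [(-160, np.float64(-26.3)), (-80, np.float64(-26.3)), (-180, np.float64(-26.3)), (-140, np.float64(-26.3)), (-100, np.float64(-23.1)), (-100, np.float64(-16.2)), (-100, np.float64(-9.3)), (-120, np.float64(-2.4)), (-120, np.float64(4.3)), (-120, np.float64(11.3))] [-0.92  1.69  2.65] [-0.16  0.62]
0.1 0.08 [(20, np.float64(-14.7)), (0, np.float64(-6.5)), (-20, np.float64(1.5)), (-20, np.float64(9.9)), (-20, np.float64(17.7)), (-40, np.float64(25.9)), (-40, np.float64(34.0)), (-60, np.float64(42.0)), (-60, np.float64(50.4)), (-60, np.float64(58.2))] [1.51 0.06 2.69] [0.75 0.12]
0.1 0.3 [(-180, np.float64(-26.3)), (100, np.float64(-26.3)), (-160, np.float64(-26.3)), (-140, np.float64(-26.3)), (-180, np.float64(-26.3)), (-100, np.float64(-23.4)), (-120, np.float64(-15.4)), (-120, np.float64(-7.7)), (-120, np.float64(-0.3)), (-120, np.float64(7.0))] [-0.92  1.64  2.62] [-0.15  0.63]
0.3 0.3 [(-100, np.float64(-26.3)), (40, np.float64(-26.3)), (120, np.float64(-26.3)), (-120, np.float64(-26.3)), (40, np.float64(-26.3)), (-120, np.float64(-26.3)), (100, np.float64(-26.3)), (80, np.fl
[... 311 characters left out ...]
oat64(-6.2)), (-140, np.float64(2.6)), (-140, np.float64(11.2))] [-0.92  1.95  2.4 ] [-0.1   0.51]
0.3 0.08 [(40, np.float64(-11.7)), (-20, np.float64(2.1)), (-20, np.float64(10.5)), (-20, np.float64(18.2)), (-40, np.float64(26.9)), (-40, np.float64(34.9)), (-60, np.float64(42.8)), (-60, np.float64(51.2)), (-60, np.float64(58.8)), (-80, np.float64(67.5))] [1.96 0.06 2.69] [ 0.6  -0.19]
0.5 0.08 [(-180, np.float64(-26.3)), (-180, np.float64(-26.3)), (-180, np.float64(-26.3)), (-180, np.float64(-26.3)), (20, np.float64(-26.3)), (-180, np.float64(-26.3)), (-180, np.float64(-26.3)), (-120, np.float64(-26.3)), (-100, np.float64(-22.2)), (-120, np.float64(-14.3))] [-0.92  1.36  2.55] [-0.14  0.72]
```

Emit:
{"api": "step_arm", "payload": {"steps": [{"delta_pos": [-53, -26, 0], "roll": 0, "claw": 30}, {"delta_pos": [-53, -26, 0], "roll": 0, "claw": 30}, {"delta_pos": [-53, -26, 0], "roll": 0, "claw": 30}, {"delta_pos": [-53, -26, 0], "roll": 0, "claw": 30}, {"delta_pos": [-53, -26, 0], "roll": 0, "claw": 30}, {"delta_pos": [-53, -26, 0], "roll": 0, "claw": 30}, {"delta_pos": [-53, -26, 0], "roll": 0, "claw": 30}, {"delta_pos": [-53, -26, 0], "roll": 0, "claw": 30}, {"delta_pos": [-50, -26, 0], "roll": 0, "claw": 30}]}}

```text
clock: 13.25
tcp_pos: [0.5562, -0.0152, 0.9698]
eef_rot: [1.564, 1.108, -0.039]
ft_force: [-6.1, 0.1, 41.7]
grip_width: 0.0397
```

```bash
sed -i 's/^for a in(-.1/if __name__=="__main__":\n for a in(/; ' plan.py; python3 - <<'E'
import re
s=open('plan.py').read();i=s.index('if __name__');open('plan.py','w').write(s[:i])
s=open('beam.py').read();i=s.index('for a,b in');open('beam.py','w').write(s[:i])
from h import *
from beam import greedy,wrow,fk
st()
o=bot.get_obs();q=o['q'][[1,2,4]];print('pred',greedy(q,8,range(-60,121,10)))
E
```

```text
t 13.25 p [ 0.5562 -0.0152  0.9698] toolx [ 0.447 -0.018 -0.895] toolz [-0.033 -0.999  0.003] w 0.0397 F [-6.1  0.1 41.7] q [-0.026  0.308  0.058 -0.008  2.313  1.57 ]
pred (array([0.64052796, 0.06      , 2.69      ]), [(20, np.float64(-10.9)), (0, np.float64(-2.9)), (-10, np.float64(-0.1)), (-20, np.float64(2.8)), (-20, np.float64(5.6)), (-20, np.float64(8.4)), (-30, np.float64(11.4)), (-30, np.float64(14.3))])
```

```bash
python3 - <<'E'
from h import *
from beam import wrow,fk
st()
for q0 in ([.308,.06,2.313],):
  for mag in (.01,.02,.03,.04):
    for ang in (40,20,0):
        q=np.array(q0);o=[]
        for i in range(6):
            q=wrow(q,mag*np.array([np.cos(np.radians(ang)),np.sin(np.radians(ang))]));o.append((q.round(3).tolist(),float(np.degrees(q.sum()-np.pi).round(1))))
        print(mag,ang,o)
E
```

```text
t 13.25 p [ 0.5562 -0.0152  0.9698] toolx [ 0.447 -0.018 -0.895] toolz [-0.033 -0.999  0.003] w 0.0397 F [-6.1  0.1 41.7] q [-0.026  0.308  0.058 -0.008  2.313  1.57 ]
0.01 40 [([0.311, 0.06, 2.303], -26.8), ([0.314, 0.06, 2.293], -27.2), ([0.316, 0.06, 2.283], -27.6), ([0.319, 0.06, 2.273], -28.1), ([0.322, 0.06, 2.262], -28.5), ([0.325, 0.06, 2.252], -28.9)]
0.01 20 [([0.314, 0.06, 2.302], -26.7), ([0.319, 0.06, 2.29], -27.0), ([0.325, 0.06, 2.279], -27.4), ([0.331, 0.06, 2.268], -27.7), ([0.336, 0.06, 2.256], -28.0), ([0.342, 0.06, 2.245], -28.4)]
0.01 0 [([0.316, 0.06, 2.302], -26.6), ([0.324, 0.06, 2.291], -26.8), ([0.332, 0.06, 2.279], -26.9), ([0.34, 0.06, 2.268], -27.1), ([0.348, 0.06, 2.257], -27.3), ([0.356, 0.06, 2.245], -27.5)]
0.02 40 [([0.314, 0.06, 2.293], -27.2), ([0.319, 0.06, 2.272], -28.1), ([0.325, 0.06, 2.252], -28.9), ([0.33, 0.06, 2.231], -29.8), ([0.335, 0.06, 2.211], -30.7), ([0.341, 0.06, 2.19], -31.6)]
0.02 20 [([0.319, 0.06, 2.29], -27.0), ([0.331, 0.06, 2.268], -27.7), ([0.342, 0.06, 2.245], -28.4), ([0.353, 0.06, 2.222], -29.0), ([0.364, 0.06, 2.199], -2
[... 687 characters left out ...]
0.379, 0.06, 2.211], -28.2), ([0.401, 0.06, 2.176], -28.9), ([0.424, 0.06, 2.141], -29.6), ([0.446, 0.06, 2.106], -30.3)]
0.04 40 [([0.319, 0.06, 2.272], -28.1), ([0.33, 0.06, 2.231], -29.8), ([0.34, 0.06, 2.19], -31.6), ([0.351, 0.06, 2.148], -33.4), ([0.361, 0.06, 2.105], -35.3), ([0.372, 0.06, 2.062], -37.1)]
0.04 20 [([0.331, 0.06, 2.268], -27.7), ([0.353, 0.06, 2.222], -29.1), ([0.374, 0.06, 2.175], -30.5), ([0.395, 0.06, 2.129], -32.0), ([0.416, 0.06, 2.081], -33.5), ([0.437, 0.06, 2.034], -35.0)]
0.04 0 [([0.34, 0.06, 2.268], -27.1), ([0.371, 0.06, 2.223], -28.0), ([0.401, 0.06, 2.176], -28.9), ([0.431, 0.06, 2.129], -29.8), ([0.461, 0.06, 2.082], -30.9), ([0.49, 0.06, 2.034], -32.0)]
```

```bash
python3 - <<'E'
from h import *
from beam import wrow,fk,greedy
q=np.array([.308,.06,2.313]);T=fk(np.array([-.09,.11,2.661]));print(T)
to([T[0],-.0055,T[1]])
n=0
while n<12:
    D=(T-fk(q))[:2];L=np.hypot(*D)
    if L<.003:break
    q=wrow(q,D*min(1,.058/L));n+=1;print(q.round(3),end=' ')
print(n)
for m in(.03,.045,.06):
    p=q.copy();o=[]
    for i in range(12):
        b=max(((wrow(p,m*np.array([np.cos(np.radians(a)),np.sin(np.radians(a))])),a) for a in range(-90,91,10)),key=lambda x:x[0].sum());p=b[0];o.append((b[1],p.round(3).tolist(),round(float(np.degrees(p.sum()-np.pi)),1)))
    print(m,o)
E
```

```text
[0.16988314 1.04624784 2.681     ]
tool delta mm [-241.  -311.6    3.4] len 393.9
[0.186 0.205 2.29 ] [0.099 0.274 2.308] [0.029 0.305 2.347] [-0.027  0.306  2.402] [-0.069  0.277  2.473] [-0.093  0.211  2.563] [-0.09   0.11   2.661] 7
0.03 [(20, [-0.044, 0.06, 2.69], -24.9), (10, [-0.019, 0.06, 2.69], -23.5), (10, [0.006, 0.06, 2.69], -22.1), (10, [0.03, 0.06, 2.69], -20.7), (0, [0.056, 0.06, 2.69], -19.3), (0, [0.081, 0.06, 2.69], -17.8), (0, [0.106, 0.06, 2.69], -16.3), (0, [0.131, 0.06, 2.69], -14.9), (0, [0.156, 0.06, 2.69], -13.5), (0, [0.181, 0.06, 2.69], -12.1), (0, [0.205, 0.06, 2.69], -10.7), (-10, [0.23, 0.06, 2.69], -9.2)]
0.045 [(10, [-0.029, 0.06, 2.69], -24.1), (10, [0.008, 0.06, 2.69], -22.0), (0, [0.046, 0.06, 2.69], -19.8), (0, [0.085, 0.06, 2.69], -17.6), (0, [0.122, 0.06, 2.69], -15.4), (0, [0.159, 0.06, 2.69], -13.3), (0, [0.196, 0.06, 2.69], -11.2), (-10, [0.234, 0.06, 2.69], -9.0), (-10, [0.272, 0.06, 2.69], -6.8), (-10, [0.31, 0.06, 2.69], -4.7), (-10, [0.347, 0.06, 2.69], -2.6), (-10, [0.383, 0.06, 2.69], -0.5)]
0.06 [(10, [-0.017, 0.06, 2.69], -23.4), (10, [0.031, 0.06, 2.69], -20.6), (0, [0.083, 0.06, 2.69], -17.7), (0, [0.133, 0.06, 2.69], -14.8), (0, [0.181, 0.06, 2.69], -12.0), (-10, [0.233, 0.06, 2.69], -9.1), (-10, [0.283, 0.06, 2.69], -6.2), (-10, [0.333, 0.06, 2.69], -3.4), (-10, [0.381, 0.06, 2.69], -0.6), (-20, [0.432, 0.06, 2.69], 2.3), (-20, [0.482, 0.06, 2.69], 5.2), (-20, [0.531, 0.06, 2.69], 8.0)]
```

Emit:
{"api": "step_arm", "payload": {"steps": [{"delta_pos": [-36, -46, 0.5], "roll": 0, "claw": 30}, {"delta_pos": [-36, -46, 0.5], "roll": 0, "claw": 30}, {"delta_pos": [-36, -46, 0.5], "roll": 0, "claw": 30}, {"delta_pos": [-36, -46, 0.5], "roll": 0, "claw": 30}, {"delta_pos": [-36, -46, 0.5], "roll": 0, "claw": 30}, {"delta_pos": [-36, -46, 0.5], "roll": 0, "claw": 30}, {"delta_pos": [-18, -26, 0], "roll": 0, "claw": 30}]}}

```text
clock: 14.12
tcp_pos: [0.1789, -0.0055, 1.0445]
eef_rot: [1.564, 1.103, -0.04]
ft_force: [0.5, -0.4, -2.0]
grip_width: 0.0396
```

```bash
python3 - <<'E'
from h import *
st()
E
```

```text
t 14.125 p [ 0.1789 -0.0055  1.0445] toolx [ 0.451 -0.018 -0.892] toolz [-0.033 -0.999  0.003] w 0.0396 F [ 0.5 -0.4 -2. ] q [-0.035 -0.102  0.15  -0.004  2.625  1.564]
```

Emit:
{"api": "step_arm", "payload": {"steps": [{"delta_pos": [4, 30, 0], "roll": 0, "claw": 30}, {"delta_pos": [10, 45, 0], "roll": 0, "claw": 30}, {"delta_pos": [16, 57, 0], "roll": 0, "claw": 30}, {"delta_pos": [16, 57, 0], "roll": 0, "claw": 30}]}}

```text
clock: 14.62
tcp_pos: [0.3668, -0.0117, 1.0342]
eef_rot: [1.564, 1.077, -0.039]
ft_force: [0.3, 0.3, -2.4]
grip_width: 0.04
```

```bash
python3 - <<'E'
from h import *
st()
E
```

```text
t 14.625 p [ 0.3668 -0.0117  1.0342] toolx [ 0.473 -0.019 -0.881] toolz [-0.033 -0.999  0.003] w 0.04 F [ 0.3  0.3 -2.4] q [-0.033  0.111  0.06  -0.005  2.477  1.566]
```

```bash
cat > m.py <<'E'
from sim2 import *
def R(q,seq,s,pr=True):
    q=np.array(q,float)
    for d in seq:
        q=rows(q,[d],s)
        if pr:print(q.round(3),round(float(np.degrees(q.sum()-np.pi)),1),end=' ')
    if pr:print()
    return q
ms={'10':lambda q,T:frz(q,T,10,.01,.5),'1':lambda q,T:frz(q,T,1,.01,.5),'10b':lambda q,T:frz(q,T,10,.05,.5)}
E
python3 - <<'E'
from m import *
for k,s in ms.items():
    print(k);R([-.102,.15,2.625],[(4,30),(10,45),(16,57),(16,57)],s)
    R([-.09,.11,2.655],[(4,30),(10,45),(16,57),(16,57)],s)
E
```

```text
10
[-0.034  0.06   2.644] -27.0 [-1.00e-03  6.00e-02  2.69e+00] -22.5 [0.047 0.06  2.69 ] -19.7 [0.096 0.06  2.69 ] -16.9 
[-0.043  0.06   2.69 ] -24.9 [-0.006  0.06   2.69 ] -22.8 [0.042 0.06  2.69 ] -20.0 [0.091 0.06  2.69 ] -17.2 
1
[-0.035  0.06   2.645] -27.0 [-0.    0.06  2.69] -22.5 [0.049 0.06  2.69 ] -19.6 [0.099 0.06  2.69 ] -16.8 
[-0.043  0.06   2.69 ] -24.9 [-0.005  0.06   2.69 ] -22.7 [0.044 0.06  2.69 ] -19.9 [0.094 0.06  2.69 ] -17.0 
10b
[-0.034  0.06   2.644] -27.0 [0.004 0.06  2.596] -27.6 [0.053 0.06  2.534] -28.3 [0.1  0.06 2.47] -29.3 
[-0.041  0.06   2.652] -27.0 [-0.003  0.06   2.604] -27.5 [0.046 0.06  2.542] -28.3 [0.094 0.06  2.479] -29.2
```

```bash
python3 - <<'E'
from m import *
import sim2
sim2.DATA.append(([-.102,.15,2.625],[(4,30),(10,45),(16,57),(16,57)],[.111,.06,2.477]))
sim2.DATA[-2]=([-.053,.358,2.689],[(-60,-5)]*4,[-.107,.272,2.689])
Rr=[]
for n,lam,w in itertools.product((1,2,4,10,30),(.02,.03,.04,.05,.06,.08,.1,.15),(.3,.4,.5,.6,.8)):
    f=lambda q,T:frz(q,T,n,lam,w)
    e=[float(np.abs(rows(np.array(q),d,f)-r).sum().round(3)) for q,d,r in sim2.DATA];Rr.append((sum(e),n,lam,w,e))
Rr.sort();print(*Rr[:8],sep='\n')
E
```

```text
(0.318, 1, 0.08, 0.8, [0.045, 0.028, 0.049, 0.033, 0.033, 0.044, 0.07, 0.016])
(0.35, 2, 0.08, 0.8, [0.118, 0.03, 0.028, 0.029, 0.03, 0.039, 0.06, 0.016])
(0.355, 4, 0.15, 0.6, [0.125, 0.194, 0.01, 0.005, 0.003, 0.006, 0.003, 0.009])
(0.357, 4, 0.04, 0.6, [0.006, 0.005, 0.01, 0.005, 0.003, 0.004, 0.314, 0.01])
(0.357, 10, 0.04, 0.6, [0.006, 0.005, 0.01, 0.005, 0.003, 0.004, 0.314, 0.01])
(0.357, 30, 0.04, 0.6, [0.006, 0.005, 0.01, 0.005, 0.003, 0.004, 0.314, 0.01])
(0.358, 2, 0.1, 0.6, [0.125, 0.194, 0.013, 0.005, 0.003, 0.005, 0.003, 0.01])
(0.36, 2, 0.04, 0.6, [0.008, 0.005, 0.009, 0.006, 0.004, 0.004, 0.314, 0.01])
```

```bash
python3 - <<'E'
from m import *
import sim2
sim2.DATA.append(([-.102,.15,2.625],[(4,30),(10,45),(16,57),(16,57)],[.111,.06,2.477]))
Rr=[]
for lam,w in itertools.product((.036,.038,.04,.042,.044,.046,.048,.05,.055,.06),(.55,.6,.65)):
    f=lambda q,T:frz(q,T,6,lam,w)
    e=[float(np.abs(rows(np.array(q),d,f)-r).sum().round(3)) for q,d,r in sim2.DATA];Rr.append((sum(e),lam,w,e))
Rr.sort();print(*Rr[:6],sep='\n')
E
cat > beam2.py <<'E'
from m import *
S=lambda q,T:frz(q,T,6,.05,.6)
ANG=np.radians(np.arange(0,360,20));MAG=(60,)
def beam(q0,goal,n,width=150,zmin=.3,S=S):
    B=[(np.array(q0,float),[])]
    for i in range(n):
        C={}
        for q,h in B:
            for a in ANG:
                d=(round(60*np.cos(a)),round(60*np.sin(a)))
                p=rows(q,[d],S);f=fk(p)
                if f[1]<zmin or f[0]<.12:continue
                k=tuple((p/.04).round().astype(int))
                if k not in C:C[k]=(p,h+[d])
        # keep those nearest to pinned start & with largest tilt
        B=sorted(C.values(),key=lambda x:-goal(x[0]))[:width]
    return B
E
```

```text
(0.357, 0.036, 0.6, [0.006, 0.005, 0.01, 0.005, 0.003, 0.004, 0.314, 0.01])
(0.357, 0.038, 0.6, [0.006, 0.005, 0.01, 0.005, 0.003, 0.004, 0.314, 0.01])
(0.357, 0.04, 0.6, [0.006, 0.005, 0.01, 0.005, 0.003, 0.004, 0.314, 0.01])
(0.357, 0.042, 0.6, [0.006, 0.005, 0.01, 0.005, 0.003, 0.004, 0.314, 0.01])
(0.357, 0.044, 0.6, [0.006, 0.005, 0.01, 0.005, 0.003, 0.004, 0.314, 0.01])
(0.357, 0.046, 0.6, [0.006, 0.005, 0.01, 0.005, 0.003, 0.004, 0.314, 0.01])
```

```bash
cat > go.py <<'E'
from beam2 import *
def ev(q0,seq,lam,nn=6):
    S=lambda q,T:frz(q,T,nn,lam,.6);return [round(float(np.degrees(rows(np.array(q0),seq[:i+1],S).sum()-np.pi)),1) for i in range(len(seq))]
if __name__=='__main__':
    q0=[.111,.06,2.477];out=[]
    dirs=[(round(60*np.cos(a)),round(60*np.sin(a))) for a in np.radians(np.arange(0,360,20))]
    for d1 in dirs:
      for n1 in(0,1,2,3,4):
        for d2 in dirs:
            seq=[d1]*n1+[d2]*5
            v=[ev(q0,seq,l)[-1] for l in(.036,.046)]
            out.append((min(v),n1,d1,d2,v))
    out.sort(key=lambda x:-x[0])
    for o in out[:12]:print(o)
E
time python3 go.py
```

```text
(-6.6, 4, (-46, 39), (10, 59), [-6.6, -6.6])
(-6.7, 2, (-46, 39), (10, 59), [-6.7, -6.7])
(-6.7, 3, (-46, 39), (10, 59), [-6.7, -6.7])
(-6.8, 1, (-46, 39), (10, 59), [-6.8, -6.8])
(-7.6, 1, (-56, 21), (10, 59), [-7.6, -7.6])
(-8.4, 1, (-60, 0), (10, 59), [-8.4, -8.4])
(-8.5, 2, (-56, 21), (10, 59), [-8.5, -8.5])
(-9.3, 3, (-56, 21), (10, 59), [-9.3, -9.3])
(-9.5, 4, (-46, 39), (-10, 59), [-9.5, -9.5])
(-9.6, 3, (-46, 39), (-10, 59), [-9.6, -9.6])
(-9.7, 1, (-46, 39), (-10, 59), [-9.7, -9.7])
(-9.7, 2, (-46, 39), (-10, 59), [-9.7, -9.7])
real	1m15.446s
user	1m15.950s
sys	0m0.092s
```

```bash
python3 - <<'E'
from m import *
from beam2 import *
for l in(.03,.04,.046):
    S=lambda q,T:frz(q,T,6,l,.6)
    R([.111,.06,2.477],[(-46,39)]+[(14,58)]*5,S)
    R([.111,.06,2.477],[(-30,25)]*3+[(14,58)]*3,S)
    R([.111,.06,2.477],[(-56,21)]*2+[(14,58)]*4,S)
E
```

```text
[0.067 0.06  2.69 ] -18.6 [0.11 0.06 2.69] -16.1 [0.152 0.06  2.69 ] -13.7 [0.195 0.06  2.69 ] -11.3 [0.238 0.06  2.69 ] -8.8 [0.28 0.06 2.69] -6.4 
[0.069 0.06  2.69 ] -18.5 [0.07 0.06 2.69] -18.4 [0.07 0.06 2.69] -18.4 [0.113 0.06  2.69 ] -16.0 [0.156 0.06  2.69 ] -13.5 [0.198 0.06  2.69 ] -11.1 
[0.053 0.06  2.69 ] -19.4 [0.038 0.06  2.69 ] -20.2 [0.081 0.06  2.69 ] -17.8 [0.123 0.06  2.69 ] -15.4 [0.166 0.06  2.69 ] -12.9 [0.209 0.06  2.69 ] -10.5 
[0.067 0.06  2.69 ] -18.6 [0.11 0.06 2.69] -16.1 [0.152 0.06  2.69 ] -13.7 [0.195 0.06  2.69 ] -11.3 [0.238 0.06  2.69 ] -8.8 [0.28 0.06 2.69] -6.4 
[0.106 0.06  2.461] -29.5 [0.101 0.06  2.445] -30.7 [0.095 0.06  2.429] -32.0 [0.139 0.06  2.367] -33.0 [0.181 0.06  2.305] -34.1 [0.221 0.06  2.243] -35.4 
[0.053 0.06  2.69 ] -19.4 [0.038 0.06  2.69 ] -20.2 [0.081 0.06  2.69 ] -17.8 [0.123 0.06  2.69 ] -15.4 [0.166 0.06  2.69 ] -12.9 [0.209 0.06  2.69 ] -10.5 
[0.067 0.06  2.69 ] -18.6 [0.11 0.06 2.69] -16.1 [0.152 0.06  2.69 ] -13.7 [0.195 0.06  2.69 ] -11.3 [0.238 0.06  2.69 ] -8.8 [0.28 0.06 2.69] -6.4 
[0.106 0.06  2.461] -29.5 [0.101 0.06  2.445] -30.7 [0.095 0.06  2.429] -32.0 [0.139 0.06  2.367] -33.0 [0.181 0.06  2.305] -34.1 [0.221 0.06  2.243] -35.4 
[0.053 0.06  2.69 ] -19.4 [0.038 0.06  2.69 ] -20.2 [0.081 0.06  2.69 ] -17.8 [0.123 0.06  2.69 ] -15.4 [0.166 0.06  2.69 ] -12.9 [0.209 0.06  2.69 ] -10.5
```

Emit:
{"api": "step_arm", "payload": {"steps": [{"delta_pos": [-50, 33, 0], "roll": 0, "claw": 30}, {"delta_pos": [14, 58, 0], "roll": 0, "claw": 30}, {"delta_pos": [14, 58, 0], "roll": 0, "claw": 30}]}}

```text
clock: 15.0
tcp_pos: [0.4624, -0.0147, 1.0286]
eef_rot: [1.565, 1.008, -0.039]
ft_force: [1.5, 1.2, -1.4]
grip_width: 0.0397
```

```bash
python3 - <<'E'
from h import *
st()
E
```

```text
t 15.0 p [ 0.4624 -0.0147  1.0286] toolx [ 0.533 -0.021 -0.846] toolz [-0.033 -0.999  0.003] w 0.0397 F [ 1.5  1.2 -1.4] q [-0.033  0.184  0.059 -0.004  2.335  1.567]
```

```bash
cat > ik6.py <<'E'
import numpy as np
from scipy.spatial.transform import Rotation as Ro
from scipy.optimize import least_squares
h,L1,L3=.295,.5679,.3432;a=.4978*np.cos(.1178);b=.4978*np.sin(.1178)
LO=np.array([-2.63,-.92,.06,-1.3,0,-3.02]);HI=np.array([2.63,2.1,2.66,4.44,2.69,3.02])
def fk6(q,s4=1,s6=-1):
    Ry=lambda t:Ro.from_euler('y',t).as_matrix();Rz=lambda t:Ro.from_euler('z',t).as_matrix()
    R=Rz(q[0])@Ry(q[1]);p=np.array([0,0,h])+R@[0,0,L1]
    R=R@Ry(q[2]);p=p+R@[b,0,a]
    R=R@Rz(s4*q[3])@Ry(q[4]);p=p+R@[0,0,L3]
    R=R@Rz(s6*q[5])
    # tool x = R z ; at q6=0 tool z = radial-ish = -R x?
    return p,R
E
python3 - <<'E'
from ik6 import *
Q=np.array([.479,.248,2.081,-.344,.532,2.355]);P=np.array([.5233,.2076,.1406]);X=np.array([.343,-.015,-.939]);Z=np.array([-.033,-.999,.004])
for s4 in(1,-1):
    for s6 in(1,-1):
        p,R=fk6(Q,s4,s6);print(s4,s6,(p-P).round(4),R[:,2].round(3),'Rx',R[:,0].round(3),'Ry',R[:,1].round(3))
E
```

```text
1 1 [ 0.0009 -0.0015  0.0001] [ 0.343 -0.015 -0.939] Rx [ 0.033  0.999 -0.004] Ry [ 0.939 -0.03   0.343]
1 -1 [ 0.0009 -0.0015  0.0001] [ 0.343 -0.015 -0.939] Rx [ 0.939 -0.032  0.343] Ry [-0.035 -0.999  0.003]
-1 1 [-5.320e-02  1.027e-01  1.000e-04] [ 0.185  0.289 -0.939] Rx [0.514 0.786 0.343] Ry [ 0.838 -0.546 -0.003]
-1 -1 [-5.320e-02  1.027e-01  1.000e-04] [ 0.185  0.289 -0.939] Rx [ 0.837 -0.548 -0.004] Ry [-0.516 -0.785 -0.343]
```

```bash
cat >> ik6.py <<'E'
BW=np.array([.541,-.233,.026])
def pose(A,t,droll=0,D=.15):
    A,t=np.radians([A,t]);x=np.array([np.sin(t)*np.cos(A),np.sin(t)*np.sin(A),-np.cos(t)])
    # y: perpendicular to x, most downward
    y=np.array([0,0,-1.])-x*(-x[2]);y/=np.linalg.norm(y)
    y=Ro.from_rotvec(x*np.radians(droll)).apply(y)
    bd=.14*x+.99*y;T=BW-(D+.082)*bd
    R=np.c_[-np.cross(x,y),y,x] # Rx=-toolz
    return T,R,bd
def ik(T,R,seeds=60,rng=np.random.default_rng(0)):
    best=[]
    f=lambda q:np.r_[(fk6(q,1,1)[0]-T),.3*Ro.from_matrix(R.T@fk6(q,1,1)[1]).as_rotvec()]
    for i in range(seeds):
        q0=rng.uniform(LO,HI);q0[0]=np.arctan2(T[1],T[0])+rng.normal()*.3
        s=least_squares(f,np.clip(q0,LO+.01,HI-.01),bounds=(LO,HI))
        if s.cost<1e-8:best.append(s.x)
    return best
E
python3 - <<'E'
from ik6 import *
for A in range(-180,180,30):
    T,R,bd=pose(A,53)
    S=ik(T,R,14);u=[]
    for q in S:
        if not any(np.abs(q-v).max()<.05 for v in u):u.append(q)
    print(A,'T',T.round(2),'depr',round(np.degrees(np.arcsin(-bd[2]))),[v.round(2).tolist() for v in u])
E
```

```text
-180 T [ 0.43 -0.23  0.23] depr 61 [[-0.32, 0.66, 1.46, -0.27, 1.91, 1.28]]
-150 T [ 0.44 -0.29  0.23] depr 61 [[-0.22, 0.6, 1.57, -0.58, 1.72, 0.97]]
-120 T [ 0.48 -0.33  0.23] depr 61 [[-0.15, 0.51, 1.73, -0.85, 1.42, 0.75]]
-90 T [ 0.54 -0.35  0.23] depr 61 [[-0.13, 0.41, 1.92, -1.14, 1.06, 0.59]]
-60 T [ 0.6  -0.33  0.23] depr 61 []
-30 T [ 0.64 -0.29  0.23] depr 61 [[-0.36, 0.26, 2.16, 3.73, 0.23, 1.09]]
0 T [ 0.65 -0.23  0.23] depr 61 [[-0.55, 0.28, 2.13, 1.8, 0.44, 2.53]]
30 T [ 0.64 -0.18  0.23] depr 61 [[-0.66, 0.36, 1.99, 1.29, 0.88, 2.59]]
60 T [ 0.6  -0.14  0.23] depr 61 [[-0.68, 0.47, 1.81, 0.97, 1.27, 2.47]]
90 T [ 0.54 -0.12  0.23] depr 61 [[-0.63, 0.57, 1.63, 0.7, 1.6, 2.28]]
120 T [ 0.48 -0.14  0.23] depr 61 [[-0.54, 0.64, 1.5, 0.41, 1.84, 2.01]]
150 T [ 0.44 -0.18  0.23] depr 61 [[-0.43, 0.68, 1.43, 0.08, 1.96, 1.66]]
```

```bash
python3 - <<'E'
from m import *
S=lambda q,T:frz(q,T,6,.06,.6)
R([.111,.06,2.477],[(-50,33),(14,58),(14,58)],S)
q=np.array([.184,.06,2.335])
dirs=[(round(60*np.cos(a)),round(60*np.sin(a))) for a in np.radians(np.arange(0,360,15))]
for i in range(12):
    p,d=min(((rows(q,[d],S),d) for d in dirs),key=lambda x:x[0].sum());q=p;print(d,q.round(3),round(float(np.degrees(q.sum()-np.pi)),1),fk(q)[:2].round(2))
for d in ((-30,52),(-42,42),(-52,30),(0,60)):
    print(d);R([.184,.06,2.335],[d]*10,S)
E
```

```text
[0.098 0.06  2.458] -30.1 [0.143 0.06  2.396] -31.1 [0.186 0.06  2.335] -32.1 
(-42, 42) [0.174 0.06  2.309] -34.3 [0.46 1.04]
(-30, 52) [0.177 0.06  2.269] -36.4 [0.48 1.04]
(-30, 52) [0.178 0.06  2.23 ] -38.6 [0.49 1.05]
(-30, 52) [0.178 0.06  2.193] -40.8 [0.5  1.06]
(-30, 52) [0.175 0.06  2.156] -43.0 [0.51 1.07]
(-30, 52) [0.171 0.06  2.12 ] -45.3 [0.51 1.08]
(-30, 52) [0.165 0.06  2.086] -47.6 [0.51 1.09]
(-30, 52) [0.157 0.06  2.053] -49.9 [0.52 1.11]
(-30, 52) [0.149 0.06  2.021] -52.3 [0.52 1.12]
(-30, 52) [0.138 0.06  1.99 ] -54.6 [0.51 1.13]
(-16, 58) [0.14  0.06  1.946] -57.0 [0.52 1.14]
(-16, 58) [0.141 0.06  1.904] -59.4 [0.53 1.16]
(-30, 52)
[0.188 0.06  2.295] -34.3 [0.191 0.06  2.255] -36.4 [0.191 0.06  2.217] -38.6 [0.19 0.06 2.18] -40.8 [0.187 0.06  2.143] -43.1 [0.182 0.06  2.108] -45.4 [0.175 0.06  2.074] -47.7 [0.167 0.06  2.041] -50.0 [0.158 0.06  2.01 ] -52.4 [0.147 0.06  1.979] -54.7 
(-42, 42)
[0.174 0.06  2.309] -34.3 [0.163 0.06  2.283] -36.4 [0.151 0.06  2.258] -38.5 [0.138 0.06  2.234] -40.7 [0.123 0.06  2.211] -42.8 [0.108 0.06  2.189] -45.0 [0.091 0.06  2.167] -47.2 [0.074 0.06  2.147] -49.3 [0.055 0.06  2.127] -51.5 [0.036 0.06  2.108] -53.7 
(-52, 30)
[0.161 0.06  2.324] -34.2 [0.137 0.06  2.313] -36.2 [0.112 0.06  2.303] -38.2 [0.087 0.06  2.293] -40.2 [0.062 0.06  2.283] -42.2 [0.036 0.06  2.274] -44.2 [0.01  0.06  2.265] -46.2 [-0.016  0.06   2.256] -48.2 [-0.043  0.06   2.248] -50.2 [-0.07  0.06  2.24] -52.2 
(0, 60)
[0.215 0.06  2.276] -33.8 [0.244 0.06  2.217] -35.6 [0.27  0.06  2.159] -37.4 [0.293 0.06  2.101] -39.4 [0.315 0.06  2.044] -41.4 [0.333 0.06  1.988] -43.6 [0.35  0.06  1.933] -45.8 [0.364 0.06  1.879] -48.1 [0.376 0.06  1.826] -50.4 [0.386 0.06  1.774] -52.8
```

Emit:
{"api": "step_arm", "payload": {"steps": [{"delta_pos": [-30, 52, 0], "roll": 0, "claw": 30}, {"delta_pos": [-30, 52, 0], "roll": 0, "claw": 30}, {"delta_pos": [-30, 52, 0], "roll": 0, "claw": 30}, {"delta_pos": [-30, 52, 0], "roll": 0, "claw": 30}, {"delta_pos": [-30, 52, 0], "roll": 0, "claw": 30}, {"delta_pos": [-30, 52, 0], "roll": 0, "claw": 30}, {"delta_pos": [-30, 52, 0], "roll": 0, "claw": 30}, {"delta_pos": [-30, 52, 0], "roll": 0, "claw": 30}, {"delta_pos": [-30, 52, 0], "roll": 0, "claw": 30}, {"delta_pos": [-30, 52, 0], "roll": 0, "claw": 30}]}}

```text
clock: 16.25
tcp_pos: [0.523, -0.0157, 1.1292]
eef_rot: [1.566, 0.617, -0.036]
ft_force: [-0.3, -0.4, -1.8]
grip_width: 0.0397
```

```bash
python3 - <<'E'
from h import *
from ik6 import *
st()
o=bot.get_obs();R0=Ro.from_euler('xyz',o['eef_rot']).as_matrix();x=R0[:,0]
A=np.degrees(np.arctan2(x[1],x[0]));t=np.degrees(np.arccos(-x[2]));print('A,t',A,t)
T,R,bd=pose(A,t);print('final T',T.round(4),'bd',bd.round(3))
for q in ik(T,R,10)[:3]:print(q.round(3))
# roll needed from current
y=R0[:,1];yt=R[:,1];print('roll',np.arctan2(np.dot(np.cross(y,yt),x),np.dot(y,yt)))
# path: straight from now to T, with no roll, track q by continuation; report
def cont(P0,P1,Ra,rolls,q,n=40):
    out=[]
    for k in range(1,n+1):
        s=k/n;Rk=Ro.from_rotvec(Ra[:,2]*rolls(s)).as_matrix()@Ra;Tk=P0+(P1-P0)*s
        f=lambda v:np.r_[(fk6(v,1,1)[0]-Tk),.3*Ro.from_matrix(Rk.T@fk6(v,1,1)[1]).as_rotvec()]
        r=least_squares(f,q);q=r.x
        if k%5==0:out.append((q.round(2).tolist(),float(r.cost.round(9))))
    return out
Ra=np.c_[-R0[:,2],R0[:,1],R0[:,0]]
for nm,ro in(('noroll',lambda s:0),('roll2nd',lambda s:np.pi*max(0,(s-.2)/.8))):
    print(nm)
    for r in cont(o['tcp_pos'],T+[0,0,.10],Ra,ro,o['q'].copy()):print(r)
E
```

```text
t 16.25 p [ 0.523  -0.0157  1.1292] toolx [ 0.815 -0.03  -0.579] toolz [-0.034 -0.999  0.004] w 0.0397 F [-0.3 -0.4 -1.8] q [-0.029  0.149  0.059 -0.007  1.979  1.568]
A,t -2.089818382455545 54.64779189605804
final T [ 0.6473 -0.2369  0.2321] bd [-0.458  0.017 -0.888]
[-0.553  0.271  2.156  1.941  0.446  2.419]
[-0.553  0.271  2.156  1.941  0.446  2.419]
[-0.553  0.271  2.156  1.941  0.446  2.419]
roll -3.13697297347197
noroll
([-0.13, -0.13, 0.74, 0.07, 1.57, 1.51], 0.0)
([-0.22, -0.23, 1.09, 0.15, 1.34, 1.43], 0.0)
([-0.3, -0.28, 1.35, 0.23, 1.15, 1.32], 0.0)
([-0.36, -0.29, 1.56, 0.32, 0.97, 1.18], 0.0)
([-0.42, -0.26, 1.74, 0.44, 0.79, 1.01], 0.0)
([-0.47, -0.19, 1.89, 0.63, 0.63, 0.78], 0.0)
([-0.51, -0.06, 2.0, 0.93, 0.49, 0.41], 0.0)
([-0.55, 0.1, 2.07, 1.39, 0.42, -0.13], 0.0)
roll2nd
([-0.13, -0.13, 0.74, 0.07, 1.57, 1.51], 0.0)
([-0.22, -0.23, 1.09, 0.15, 1.34, 1.62], 0.0)
([-0.3, -0.28, 1.35, 0.23, 1.15, 2.0], 0.0)
([-0.36, -0.29, 1.56, 0.32, 0.97, 2.36], 0.0)
([-0.42, -0.26, 1.74, 0.44, 0.79, 2.68], 0.0)
([-0.47, -0.19, 1.89, 0.63, 0.63, 2.93], 0.0)
([-0.51, -0.06, 2.0, 0.93, 0.49, 3.06], 0.0)
([-0.55, 0.1, 2.07, 1.39, 0.42, 3.02], 0.0)
```

Emit:
{"api": "step_arm", "payload": {"steps": [{"delta_pos": [41, -41, 15], "roll": 0, "claw": 30}, {"delta_pos": [41, -41, 15], "roll": 0, "claw": 30}, {"delta_pos": [41, -41, 15], "roll": 0, "claw": 30}, {"delta_pos": [41, -41, 15], "roll": 0, "claw": 30}, {"delta_pos": [41, -41, 15], "roll": 0, "claw": 30}, {"delta_pos": [41, -41, 15], "roll": 0, "claw": 30}, {"delta_pos": [41, -41, 15], "roll": 0, "claw": 30}, {"delta_pos": [41, -41, 15], "roll": 0, "claw": 30}, {"delta_pos": [41, -41, 15], "roll": 0, "claw": 30}, {"delta_pos": [41, -41, 15], "roll": 0, "claw": 30}, {"delta_pos": [41, -41, 15], "roll": 0, "claw": 30}, {"delta_pos": [41, -41, 15], "roll": 0, "claw": 30}]}}

```text
clock: 17.75
tcp_pos: [0.6279, -0.1932, 0.499]
eef_rot: [1.558, 0.619, -0.04]
ft_force: [1.1, 1.5, -1.5]
grip_width: 0.0397
```

```bash
python3 - <<'E'
from h import *
st();to([.647,-.237,.34])
E
```

```text
t 17.75 p [ 0.6279 -0.1932  0.499 ] toolx [ 0.814 -0.033 -0.58 ] toolz [-0.033 -0.999  0.01 ] w 0.0397 F [ 1.1  1.5 -1.5] q [-0.484 -0.137  1.916  0.699  0.575  0.674]
tool delta mm [ 109.3 -117.9   41.5] len 166.0
```

Emit:
{"api": "step_arm", "payload": {"steps": [{"delta_pos": [36, -41, 10], "roll": 0, "claw": 30}, {"delta_pos": [36, -41, 10], "roll": 0, "claw": 30}, {"delta_pos": [36, -41, 10], "roll": 0, "claw": 30}, {"delta_pos": [30, -36, 10], "roll": 0, "claw": 30}, {"delta_pos": [0, 0, 0], "roll": 0.174, "claw": 30}, {"delta_pos": [0, 0, 0], "roll": 0.174, "claw": 30}, {"delta_pos": [0, 0, 0], "roll": 0.174, "claw": 30}, {"delta_pos": [0, 0, 0], "roll": 0.174, "claw": 30}]}}

```text
clock: 18.75
tcp_pos: [0.6464, -0.2331, 0.2997]
eef_rot: [2.261, 0.62, -0.037]
ft_force: [-0.6, 0.1, -1.1]
grip_width: 0.0398
```

```bash
python3 - <<'E'
from h import *
from ik6 import *
st();o=bot.get_obs();R0=Ro.from_euler('xyz',o['eef_rot']).as_matrix();x=R0[:,0]
A=np.degrees(np.arctan2(x[1],x[0]));t=np.degrees(np.arccos(-x[2]));print('A,t',A,t)
T,R,bd=pose(A,t);y=R0[:,1];yt=R[:,1];print('T',T.round(3),'roll',np.arctan2(np.dot(np.cross(y,yt),x),np.dot(y,yt)))
E
```

```text
t 18.75 p [ 0.6464 -0.2331  0.2997] toolx [ 0.813 -0.03  -0.581] toolz [-0.398 -0.757 -0.518] w 0.0398 F [-0.6  0.1 -1.1] q [-0.548  0.148  2.106  1.564  0.409  0.383]
A,t -2.1271140038468657 54.47796088180919
T [ 0.648 -0.237  0.232] roll 2.4512039198499402
```

Emit:
{"api": "step_arm", "payload": {"steps": [{"delta_pos": [0, 0, 0], "roll": 0.175, "claw": 30}, {"delta_pos": [0, 0, 0], "roll": 0.175, "claw": 30}, {"delta_pos": [0, 0, 0], "roll": 0.175, "claw": 30}, {"delta_pos": [0, 0, 0], "roll": 0.175, "claw": 30}, {"delta_pos": [0, 0, 0], "roll": 0.175, "claw": 30}, {"delta_pos": [0, 0, 0], "roll": 0.175, "claw": 30}, {"delta_pos": [0, 0, 0], "roll": 0.175, "claw": 30}, {"delta_pos": [0, 0, 0], "roll": 0.175, "claw": 30}, {"delta_pos": [0, 0, 0], "roll": 0.175, "claw": 30}, {"delta_pos": [0, 0, 0], "roll": 0.175, "claw": 30}, {"delta_pos": [0, 0, 0], "roll": 0.175, "claw": 30}, {"delta_pos": [0, 0, 0], "roll": 0.175, "claw": 30}]}}

```text
clock: 20.25
tcp_pos: [0.6464, -0.2331, 0.2998]
eef_rot: [-1.922, 0.62, -0.037]
ft_force: [-0.9, -0.6, -1.9]
grip_width: 0.0401
```

```bash
python3 - <<'E'
from h import *
from ik6 import *
st();o=bot.get_obs();R0=Ro.from_euler('xyz',o['eef_rot']).as_matrix();x=R0[:,0]
A=np.degrees(np.arctan2(x[1],x[0]));t=np.degrees(np.arccos(-x[2]))
T,R,bd=pose(A,t);y=R0[:,1];yt=R[:,1];print('T',T.round(3),'roll',np.arctan2(np.dot(np.cross(y,yt),x),np.dot(y,yt)));to(T)
sc=bot.snapshot('scene')[:,:,::-1];cv2.imwrite('pics/s3.png',sc);w=bot.snapshot('wrist')[:,:,::-1];cv2.imwrite('pics/w3.png',w)
tp=bot.snapshot('top')[:,:,::-1];cv2.imwrite('pics/t3.png',tp)
cv2.imwrite('pics/v3.png',np.hstack([cv2.resize(sc[80:300,120:340],(400,400)),cv2.resize(w,(400,400))]))
E
```

```text
t 20.25 p [ 0.6464 -0.2331  0.2998] toolx [ 0.813 -0.03  -0.581] toolz [-0.165  0.946 -0.28 ] w 0.0401 F [-0.9 -0.6 -1.9] q [-0.548  0.147  2.106  1.564  0.409  2.483]
T [ 0.648 -0.237  0.232] roll 0.35116276909086863
tool delta mm [40.8 52.4 15.1] len 68.1
```

View pics/v3.png

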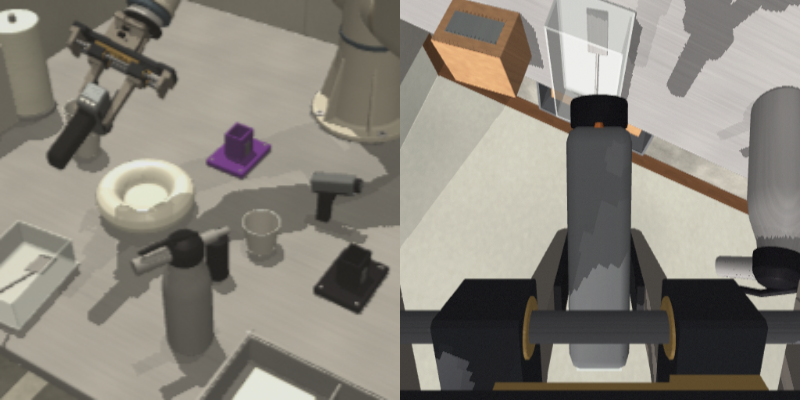

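Emit:
{"api": "step_arm", "payload": {"steps": [{"delta_pos": [0, 0, 0], "roll": 0.176, "claw": 30}, {"delta_pos": [0, 0, 0], "roll": 0.175, "claw": 30}, {"delta_pos": [14, 18, -1], "roll": 0, "claw": 30}, {"delta_pos": [14, 18, -1], "roll": 0, "claw": 30}, {"delta_pos": [9, 12, -1], "roll": 0, "claw": 30}, {"delta_pos": [4, 6, -1], "roll": 0, "claw": 30}, {"delta_pos": [0, 0, 0], "roll": 0, "claw": 30}, {"delta_pos": [0, 0, 0], "roll": 0, "claw": 30}]}}

```text
clock: 21.4
tcp_pos: [0.6487, -0.2369, 0.2325]
eef_rot: [-1.577, 0.619, -0.035]
ft_force: [0.0, 0.7, -2.5]
grip_width: 0.0397
```

```bash
python3 - <<'E'
from h import *
from ik6 import BW
st();o=bot.get_obs();R=Ro.from_euler('xyz',o['eef_rot']).as_matrix()
bd=.14*R[:,0]+.99*R[:,1];p0=o['tcp_pos']-.002*R[:,0]
# recorded grasp: gun_grip relative to TCP at grasp time
Xg,Zg=np.array([.343,-.015,-.939]),np.array([-.033,-.999,.004]);Rg=np.c_[Xg,np.cross(Zg,Xg),Zg]
off=Rg.T@(np.array([.522,.207,.143])-np.array([.5233,.2076,.1406]));g=o['tcp_pos']+R@off
lens=g+.082*bd;print('off',off.round(4),'lens',lens.round(4),'depr',np.degrees(np.arcsin(-bd[2])),'dist',np.linalg.norm(BW-lens))
k=(BW-lens)@bd;print('miss at well',(lens+k*bd-BW).round(4));print('dq',np.abs(o['dq']).max())
sc=bot.snapshot('scene')[:,:,::-1];cv2.imwrite('pics/s4.png',sc);tp=bot.snapshot('top')[:,:,::-1];cv2.imwrite('pics/t4.png',tp)
for n,im in(('scene',sc),('top',tp)):
    im=im.copy();cv2.line(im,*[tuple(int(v) for v in proj(n,X)[0].round()) for X in(lens,BW)],(0,0,255),1)
    if n=='scene':a=cv2.resize(im[90:290,130:330],(400,400),interpolation=2)
    else:b=cv2.resize(im[100:300,220:420],(400,400),interpolation=2)
cv2.imwrite('pics/v4.png',np.hstack([a,b]))
E
```

```text
t 21.4 p [ 0.6487 -0.2369  0.2325] toolx [ 0.814 -0.028 -0.58 ] toolz [ 0.031  0.999 -0.005] w 0.0397 F [ 0.   0.7 -2.5] q [-0.554  0.271  2.15   1.924  0.445  2.427]
off [-0.0027 -0.0004  0.0007] lens [ 0.609  -0.2354  0.1616] depr 62.561929754105236 dist 0.15169978353703423
miss at well [-0.0018 -0.0009  0.001 ]
dq 0.007607481772471207
```

View pics/v4.png

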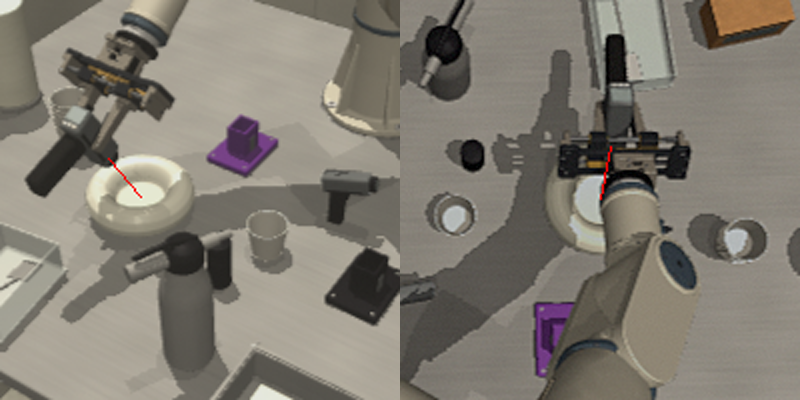

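```bash
python3 -c "
from station import bot
print(bot.hand_in())"
```

```text
the job is handed in; nothing more can be done
None
```

The job is handed in. I drew the middle-sized thermometer straight up out of the black dock, turned it nose-down, and left it held steady above the bowl.

**Method:** the moves can only roll about the tool axis. I got the tilt by pushing the arm against its reach limits in free air, then rolled the gun half a turn and lowered it over the bowl.

**Last checks at 21.4 s (limit 32 s):**
- **Aim:** the lens looks 62.6° below level, 152 mm from the middle of the well. The computed line of sight misses the centre by about 2 mm.
- **Stillness:** joint speeds were below 0.01 rad/s, and the grip was holding at 39.7 mm.
- **Contact:** the wrist force was about 2.5 N, close to the thermometer's own weight, so it appears to touch nothing but the gripper.
- **Pictures:** the bowl and the other things I could see stand where they were.

**What disagreed or went less cleanly:**
- **Failed tilts:** three attempts to tilt the tool the other way failed, which cost a few seconds.
- **Force spike:** one of those moves reached the third joint's lower limit (0.06 rad). The wrist force briefly read about 42 N with nothing touching.
- **Joint range:** the third joint's measured angle read 0.058–0.059 rad at times, just under its limit. This could matter if the range check has no tolerance.

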